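# Take a bore size with a sprung telescoping gauge

## Robot

A 6-joint arm with a two-finger parallel gripper is mounted at the origin on the work surface. World frame = base frame: x ahead of the robot, y to its left, z up, the work surface at z = 0. Lengths are in mm, angles in rad, forces in N, time in s.
With the tool pointing down it reaches from about 275 to 750 mm from the base axis. Payload 10.2 kg.
Tool frame: the origin (TCP) lies midway between the tips of the shut fingers; the grasp point (between the pads) lies grasp_offset behind it (grasp_offset is the distance from the TCP to the grasp point, in mm); x points along the fingers, z is the direction in which the jaws open and shut, and the axes are right-handed (so a half turn about x gives the same grasp; the last joint's range is limited). The gripper opens to 85 mm and grips with 20 to 120 N. Pads are 22 mm wide; open, the fingers measure 114 mm over their backs; the gripper's body (76 mm by 85 mm) begins 54 mm behind the grasp point. The pads swing forward as they close: fully open they stand 13 mm farther back than shut.
Start: joints at [-1.472, 0.313, 1.498, -0, 1.331, -0.223], TCP at [166.031, -498.061, 231.294] pointing down, gripper open.
Joint ranges: [-2.94, 2.94], [-0.97, 2.17], [0.19, 2.56], [-1.23, 4.37], [0.02, 3.11], [-2.88, 2.88]. Speed limits (rad/s): [2.39, 2.39, 3.01, 3.14, 3.14, 3.14].

## Interface

Orientations are given as a unit quaternion [w, x, y, z].
In Python, from rig import sense, capture, calibration, finish_job, grasp_offset gives the robot as it stands.
- The arm moves only by the shell command python3 -m jog 'ROWS' [FORCE]. ROWS is JSON, a list of rows, each an object with "linear": the shift along the tool's x, y, z scaled (see below), a list of three; "rotation": the turn, a rotation vector about the tool's x, y, z scaled (see below), a list of three; "grip": the finger opening in mm, from 0 to 85.4. A call has 1 to 20 rows; each row is the pose to reach, as a shift and turn from the pose measured when the call began, along the tool's axes at that moment; what a row does not reach only later rows make up. The controller multiplies each number of a shift by 0.3 m and each number of a turn by 0.5 rad. A row lasts 1/12 s, in which the tool goes at most 41.7 mm and 7.16 degrees, less where a joint would pass 70% of its speed; a pose out of reach is approached as far as the arm can. A call with a number of a shift or a turn outside -1 to 1 is refused whole. A call with a gripper value outside its range is refused whole. The fingers move at their own pace and stop on an object; FORCE is the grip in N (left out, the last holds). Time passes only in rows, so rows that repeat a pose let the fingers close. It gives the time, the measured TCP pose, the force and the opening at its end, in the units of the state.
- sense(): the state, without advancing time (a new reading comes with each control period).
- capture(name): name is "side" or "top" or "wrist"; returns (picture, depth): 480x640x3 uint8, red, green, blue; 480x640 float32, mm along the optical axis (not along the pixel's ray), 0 where there is no reading.
- calibration(name): a dict with "intrinsics" (3x3 intrinsics, pixels), "dist" ([k1, k2, p1, p2, k3] as OpenCV has them; the pictures are not rectified), "world_from_camera" (4x4, takes a point from camera to world coordinates). Camera axes: x right, y up, looking along -z (the intrinsics and any distortion apply to the point x, -y, -z); pixel columns grow to the right and rows downward; lengths in mm; the calibration is good to about 2 mm. A picture is of the moment at which its call begins: read the wrist's pose just before it. calibration takes no time and is no camera call; for the wrist camera it gives the pose at the moment of the call.
- finish_job(): hands the job in, once; it reports no verdict.
The state is a dict: "time_s": time; "joints": joint angles; "dq": joint speeds; "tau": joint torques, N m; "eef_pos": TCP position; "ee_rot": TCP orientation; "force": force on the tool from outside, world axes, zero at the start; "wrist_torque": the same for the moment, N m; "grip_width": opening from 0.0 (shut) to 1.0 (fully open).
Only numpy, scipy, OpenCV 4.12 (cv2) and the standard library are available. Lean on these libraries where they do the work, as an engineer would, in place of code of your own. Each camera call takes 0.05 s, during which the arm holds its last target.

## Task

Measure the bore of the clamped aluminium housing: squeeze the gauge's orange pads, lower the gauge into the bore until its flange sits flat on the rim, and let go so that the tips spring out to the wall. Then press the red button firmly down until it bites, to lock the size, without forcing anything. Lift the gauge straight out by its black body (not by the pads, that would spoil the size) and stand it back fully down in the blue stand, locked at the bore's size; leave everything else where it is.

Things in the scene. Friction and masses are not known exactly. Their poses are not given: they have to be found in the camera images.
- gauge_grip (a point): Loose bore gauge (about 0.7 kg), upright in the blue stand at the start. This point: middle of its black upright body (32 mm along x, 22 mm along y), half-way up the orange pads, 47 mm above the flange's underside; z up the gauge. To carry it without moving the pads, grip the bare black body across x (32 mm). The black body's top is 11 mm above this point, the red button's top 28 mm above.
- gauge: The same gauge; origin at the centre of the underside of its steel flange (60 mm across, 6 mm thick), z up, pads at +y and -y. Below the flange: a round pilot 44 mm across and 15 mm long with a 4 mm tapered nose, then the tips; its lowest point is 28 mm below the flange.
- tip_a (a point): End of the sprung tip at the gauge's +y side, 24 mm below the flange's underside. Tip to tip: 56 mm sprung out, 46 mm in the bore, 38 mm squeezed to the stops. Each tip and the orange pad above it on the same side are one rigid slider, pushed out by a spring with about 0.5 to 1.5 N; a hidden pinion keeps both sides symmetrical.
- tip_b (a point): End of the sprung tip at the gauge's -y side. The orange pads (20 mm wide in x, 30 mm tall, centred at the height of gauge_grip) stand out at +y and -y: outer faces 62 mm apart sprung out, 52 mm in the bore, 44 mm squeezed to the stops. Gripping them across y with 20 N or more squeezes the tips fully in and carries the gauge.
- lock_top (a point): Top centre of the red lock button (24 mm across) on top of the gauge, 73 to 75 mm above the flange's underside at the start. Press straight down. More than 32 N on it would damage the clamp.
- lock (a joint): Travel of the red lock button, m: 0 = fully up; it starts up to 2 mm down and can go 12 mm at most. It slides down with about 9 N of drag and stays where it is left; part-way down, at a depth that only feel can tell, it meets the clamp and the force climbs steeply. Pressed with 13 to 24 N the clamp bites and holds the tips; pressed less, they slip. Squeezing the pads overpowers the clamp.
- bore_mouth (a point): Centre of the bore's mouth, level with the rim (top face) of the aluminium housing, 67 mm above the table. Bore upright, 46 mm across (2 mm wider than the pilot), 55 mm deep. The housing (90 x 90 mm, half round, half square) may be loaded with at most 50 N, sideways grip forces included.
- housing: Fixed plate, 130 x 200 x 12 mm, with the housing clamped on its middle by straps on the two y sides, 21 mm or more below the rim; origin at the centre of the plate's underside.
- stand_mouth (a point): Centre of the oblong opening, at the top of the fixed blue stand (110 x 150 x 46 mm). The opening goes through, 47 mm along the stand's x and 66 mm along its y; the gauge's flange rests on its two long edges, the tips lie along the stand's y. The x and y axes of this point are the stand's.
- stand: The blue stand; origin at the centre of its underside.
- pin: Small brass pin, 14 mm across and 20 mm tall, standing on a corner of the housing's plate. Leave alone.
- cap: Small dark steel cap, 18 mm across and 10 mm tall, lying on the stand's top near an end. Leave alone.
- setring: Steel setting ring, 80 mm across, 22 mm tall, loose on the table. Leave alone.
- bushing: Brass flanged bushing, 44 mm across, 34 mm tall, loose on the table. Leave alone.
- weight: Steel weight with a knob, 48 mm across, 66 mm tall, loose on the table. Leave alone.
- caliper: Caliper lying on the table, about 230 mm long. Leave alone.
- driver: Screwdriver lying on the table. Leave alone.
There are look-alikes about, which are no part of the job. What is shaped like the stand but brown or pink is not meant.

How it is judged:
By the outcome, as a careful person would: the job done as asked, in the order asked, and still so for the second after the job is handed in, with the robot touching nothing.
It also fails if it takes over 69 s, if anything falls off the work surface, if the arm or the gripper's body presses on something with over 40 N, if the wrist force passes 120 N, or if a joint passes its speed limit or range.

## Working session

There is one attempt and no reset: what is moved stays moved. The work goes in short steps, Python scripts to look and compute and a shell command to move; the robot and the scene stay as the last step left them, time stands still between calls to the robot, and variables do not carry over. Pictures are saved under pics/ and viewed, and the job is handed in when it is done.

```bash
mkdir -p pics; ls
python3 - <<'E'
from rig import sense,capture,calibration,grasp_offset
import cv2,numpy as np,pickle
print(sense(),grasp_offset if not callable(grasp_offset) else grasp_offset())
for n in("side","top","wrist"):
    c=calibration(n);p,d=capture(n);cv2.imwrite(f"pics/{n}0.png",p[:,:,::-1]);np.save(f"pics/{n}0.npy",d);pickle.dump(c,open(f"pics/{n}0.pkl","wb"));print(n,np.round(c["world_from_camera"],3).tolist(),np.round(c["intrinsics"],1).tolist(),c["dist"])
E
```

```text
pics
{'time_s': 0.0, 'joints': array([-1.47242215e+00,  3.13453746e-01,  1.49845310e+00, -4.34696686e-06,
        1.33101353e+00, -2.23421578e-01]), 'dq': array([-0.00065474, -0.0005035 ,  0.0009735 , -0.00162774, -0.00017516,
       -0.00164127]), 'tau': array([-5.82089751e-05, -4.12262821e+01, -2.59743941e+01, -1.98570724e-04,
        4.06825668e-03,  2.29915372e-05]), 'eef_pos': array([ 165.99190801, -497.78699983,  230.72713749]), 'ee_rot': array([ 0.57333262,  0.41379029,  0.57395594, -0.41308822]), 'force': array([-0.37156505,  0.60130629,  0.21576619]), 'wrist_torque': array([-0.01390304,  0.00943363, -0.02215434]), 'grip_width': 1.0023990015726139} 18.700000000000003
side [[-0.838, 0.402, -0.37, -31.975], [-0.545, -0.64, 0.541, 754.815], [-0.019, 0.655, 0.756, 1254.791], [0.0, 0.0, 0.0, 1.0]] [[589.2, 0.0, 328.7], [0.0, 589.2, 238.8], [0.0, 0.0, 1.0]] [0.00394464 0.         0.         0.         0.        ]
top [[-0.027, 0.979, -0.204, 304.834], [-1.0, -0.027, 0.002, -29.903], [-0.004, 0.204, 0.979, 1237.18], [0.0, 0.0, 0.0, 1.0]] [[452.7, 0.0, 318.0], [0.0, 452.7, 242.2], [0.0, 0.0, 1.0]] [-0.10024973  0.          0.          0.          0.        ]
wrist [[0.316, 0.91, 0.267, 234.436], [-0.949, 0.304, 0.088, -474.366], [-0.001, -0.281, 0.96, 374.462], [0.0, 0.0, 0.0, 1.0]] [[386.4, 0.0, 316.8], [0.0, 386.4, 238.1], [0.0, 0.0, 1.0]] [-0.05873964  0.          0.          0.          0.        ]
```

View pics/top0.png

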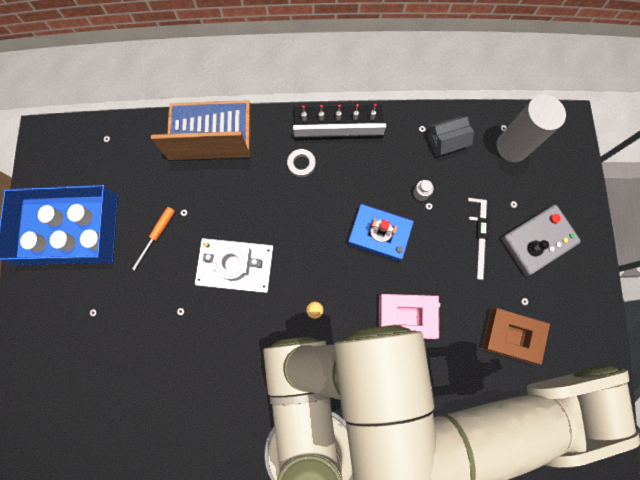

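View pics/side0.png

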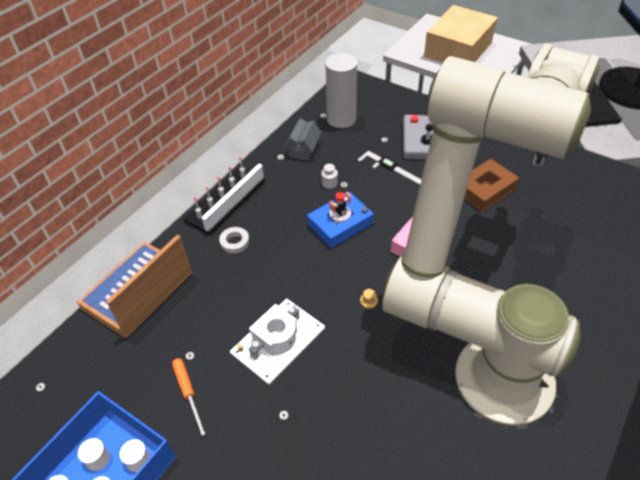

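View pics/wrist0.png

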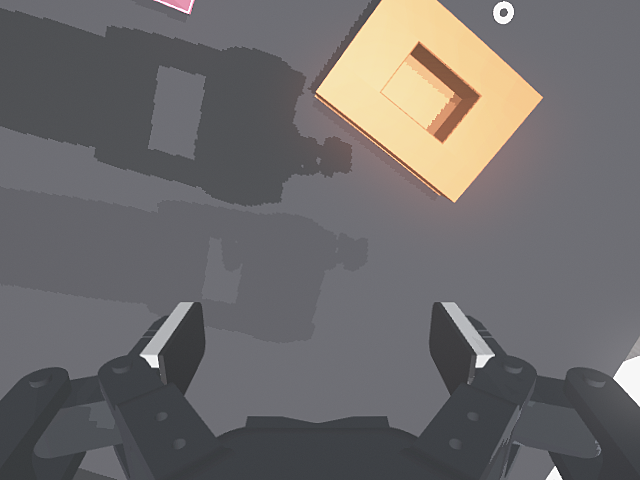

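```bash
cat > h.py <<'E'
import cv2,numpy as np,pickle
from scipy.spatial.transform import Rotation as R
def ray(c,px):
    px=np.atleast_2d(np.array(px,float))
    u=cv2.undistortPoints(px[:,None],np.array(c["intrinsics"]),np.array(c["dist"])).reshape(-1,2)
    T=np.array(c["world_from_camera"]);d=np.c_[u[:,0],-u[:,1],-np.ones(len(u))]@T[:3,:3].T
    return T[:3,3],d
def onz(c,px,z):
    o,d=ray(c,px);return o+d*((z-o[2])/d[:,2])[:,None]
def proj(c,P):
    T=np.linalg.inv(np.array(c["world_from_camera"]));q=np.atleast_2d(P)@T[:3,:3].T+T[:3,3]
    q=q*[1,-1,-1]
    return cv2.projectPoints(q,np.zeros(3),np.zeros(3),np.array(c["intrinsics"]),np.array(c["dist"]))[0].reshape(-1,2)
def tri(cs,pxs):
    A=np.zeros((3,3));b=np.zeros(3)
    for c,p in zip(cs,pxs):
        o,d=ray(c,p);d=d[0]/np.linalg.norm(d);M=np.eye(3)-np.outer(d,d);A+=M;b+=M@o
    return np.linalg.solve(A,b)
def snap(n,tag):
    from rig import sense,capture,calibration
    c=calibration(n);p,d=capture(n);cv2.imwrite(f"pics/{n}{tag}.png",p[:,:,::-1]);np.save(f"pics/{n}{tag}.npy",d);pickle.dump(c,open(f"pics/{n}{tag}.pkl","wb"));return c,p,d
def load(n,tag):
    return pickle.load(open(f"pics/{n}{tag}.pkl","rb")),cv2.imread(f"pics/{n}{tag}.png"),np.load(f"pics/{n}{tag}.npy")
def crop(n,tag,x0,y0,w,h,s,out):
    im=cv2.imread(f"pics/{n}{tag}.png")[y0:y0+h,x0:x0+w];cv2.imwrite(f"pics/{out}.png",cv2.resize(im,None,fx=s,fy=s,interpolation=cv2.INTER_CUBIC))
E
python3 - <<'E'
from h import *
for n in("top","side"):
    c,im,d=load(n,"0");hsv=cv2.cvtColor(im,cv2.COLOR_BGR2HSV)
    m=cv2.inRange(hsv,(100,150,80),(130,255,255))
    k,l,s,ce=cv2.connectedComponentsWithStats(m)
    for i in range(1,k):
        if s[i,4]>150:
            print(n,"blue",s[i],ce[i], )
            if n=="top": 
                r=cv2.minAreaRect(np.argwhere(l==i)[:,::-1].astype(np.float32));print(onz(c,cv2.boxPoints(r),46).round(1).tolist())
c,im,d=load("top","0")
print(onz(c,[[383,227]],46+75).round(1),onz(c,[[231,262]],67).round(1))
a=cv2.imread("pics/top0.png")
b=np.vstack([cv2.resize(a[195:270,340:425],None,fx=6,fy=6,interpolation=2)]);b2=cv2.resize(a[225:300,185:285],(600,450),interpolation=2)
cv2.imwrite("pics/z1.png",cv2.resize(np.hstack([b,b2[:b.shape[0]]]),None,fx=.72,fy=.72))
crop("side","0",200,170,200,220,2.7,"z2")
E
```

```text
top blue [   0  185  118   80 6605] [ 56.87993944 223.56230129]
[[744.3, 903.3, 46.0], [736.0, 533.1, 46.0], [512.8, 512.3, 46.0], [512.5, 866.7, 46.0]]
top blue [ 348  204   65   57 1243] [380.87208367 229.32099759]
[[546.6, -109.1, 46.0], [659.9, -150.2, 46.0], [606.4, -295.1, 46.0], [494.8, -251.3, 46.0]]
side blue [ 307  192   67   56 1651] [339.01695942 222.71653543]
side blue [  12  391  163   89 6625] [ 98.46913208 444.86369811]
[[ 572.8 -198.   121. ]] [[502.2 198.   67. ]]
```

View pics/z1.png

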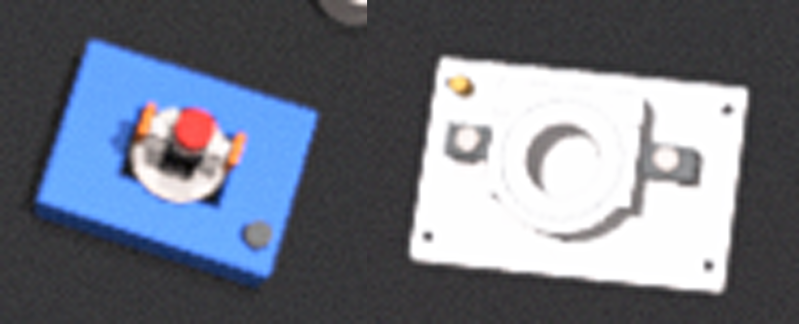

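View pics/z2.png

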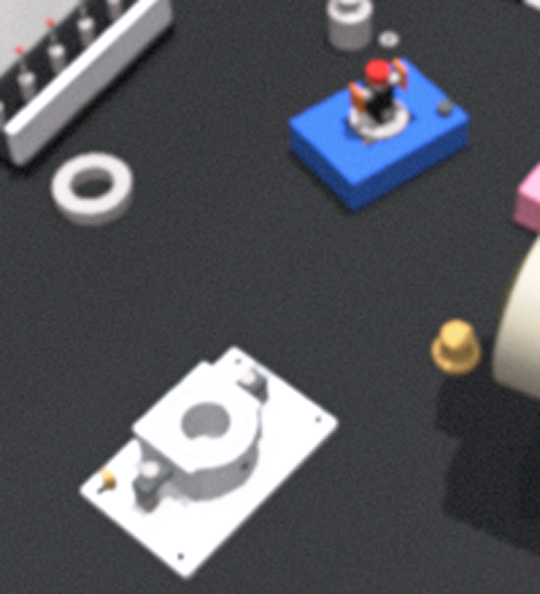

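```bash
cat >> h.py <<'E'
def tool(yaw): # tool x down, z along yaw
    z=np.array([np.cos(yaw),np.sin(yaw),0]);x=np.array([0,0,-1.]);return np.c_[x,np.cross(z,x),z]
def cur():
    from rig import sense
    s=sense();q=s["ee_rot"];return s,np.array(s["eef_pos"]),R.from_quat([q[1],q[2],q[3],q[0]])
def plan(p,yaw):
    s,p0,R0=cur()
    rz=R0.as_matrix()[:,2];
    L=R0.inv().apply(np.array(p)-p0)/300
    best=min((((R0.inv()*R.from_matrix(tool(y))).as_rotvec()/.5 for y in(yaw,yaw+np.pi))),key=np.linalg.norm)
    print("t",round(s["time_s"],2),"pos",p0.round(1),"yaw",round(np.degrees(np.arctan2(rz[1],rz[0])),1),"F",np.round(s["force"],1),"gw",round(s["grip_width"]*85.4,1),"j",np.round(s["joints"],2))
    print(" LIN",L.round(4).tolist(),"ROT",best.round(4).tolist(),"dist",round(300*np.linalg.norm(L),1))
    return L,best
E
python3 - <<'E'
from h import *
g=np.array([573,-199,230]);plan(g,np.arctan2(.938,.346))
s,p,R0=cur();print(R0.as_matrix().round(2).tolist())
c,_,_=load("wrist","0");T=c["world_from_camera"];print(R0.inv().apply(T[:3,3]-p).round(1), (R0.inv().as_matrix()@T[:3,:3]).round(3).tolist())
E
```

```text
t 0.15 pos [ 166.  -497.9  230.9] yaw -71.6 F [ 0.2  0.1 -0.6] gw 85.0 j [-1.47  0.31  1.5   0.    1.33 -0.22]
 LIN [0.0038, 1.602, -0.516] ROT [1.3504, -0.0018, 0.0002] dist 504.9
[[-0.0, 0.95, 0.32], [0.0, 0.32, -0.95], [-1.0, 0.0, -0.0]]
[-143.5   72.4   -0.8] [[-0.0, 0.281, -0.96], [-0.0, 0.96, 0.281], [1.0, 0.0, -0.0]]
```

```bash
python3 -m jog '[{"linear":[0,1,-0.322],"rotation":[0.9,0,0],"grip":85},{"linear":[0,1,-0.322],"rotation":[0.9,0,0],"grip":85},{"linear":[0,1,-0.322],"rotation":[0.9,0,0],"grip":85},{"linear":[0,1,-0.322],"rotation":[0.9,0,0],"grip":85},{"linear":[0,1,-0.322],"rotation":[0.9,0,0],"grip":85},{"linear":[0,1,-0.322],"rotation":[0.9,0,0],"grip":85},{"linear":[0,1,-0.322],"rotation":[0.9,0,0],"grip":85},{"linear":[0,1,-0.322],"rotation":[0.9,0,0],"grip":85}]'; python3 -c "
from h import *
plan([573,-199,230],np.arctan2(.938,.346))"
```

```text
time_s: 0.82
eef_pos: [421.7, -309.3, 231.0]
ee_rot: [0.467, 0.531, 0.467, -0.531]
force: [-0.7, -0.6, -0.3]
grip_width: 0.993
t 0.82 pos [ 421.7 -309.3  231. ] yaw -97.3 F [-0.7 -0.6 -0.3] gw 84.8 j [-0.86  0.31  1.5   0.    1.33  0.84]
 LIN [0.0037, 0.4534, -0.4289] ROT [0.4517, -0.0024, 0.0007] dist 187.2
```

```bash
python3 -m jog '[{"linear":[0,0.453,-0.429],"rotation":[0.45,0,0],"grip":85},{"linear":[0,0.453,-0.429],"rotation":[0.45,0,0],"grip":85},{"linear":[0,0.453,-0.429],"rotation":[0.45,0,0],"grip":85},{"linear":[0,0.453,-0.429],"rotation":[0.45,0,0],"grip":85},{"linear":[0,0.453,-0.429],"rotation":[0.45,0,0],"grip":85},{"linear":[0,0.453,-0.429],"rotation":[0.45,0,0],"grip":85},{"linear":[0,0.453,-0.429],"rotation":[0.45,0,0],"grip":85}]'; python3 -c "
from h import *
plan([573,-199,230],np.arctan2(.938,.346))
snap('wrist','1')"
```

```text
time_s: 1.4
eef_pos: [573.4, -197.9, 230.3]
ee_rot: [-0.404, -0.579, -0.406, 0.579]
force: [-1.1, -0.8, 0.2]
grip_width: 0.996
t 1.4 pos [ 573.4 -197.9  230.3] yaw -110.1 F [-1.1 -0.8  0.2] gw 85.1 j [-0.53  0.5   1.23  0.    1.41  1.4 ]
 LIN [0.0009, 0.0, 0.0039] ROT [0.0065, -0.0024, 0.0036] dist 1.2
```

View pics/wrist1.png

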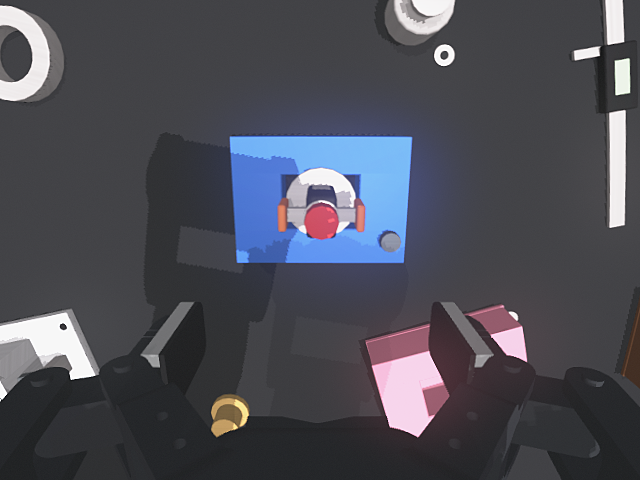

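```bash
cat >> h.py <<'E'
def comps(m,mn=60):
    k,l,s,ce=cv2.connectedComponentsWithStats(m.astype(np.uint8))
    return [(l==i) for i in range(1,k) if s[i,4]>=mn]
E
python3 - <<'E'
from h import *
c,im,d=load("wrist","1");hsv=cv2.cvtColor(im,cv2.COLOR_BGR2HSV)
b=cv2.inRange(hsv,(100,100,60),(125,255,255))
m=max(comps(b),key=lambda m:m.sum());r=cv2.convexHull(np.argwhere(m)[:,::-1].astype(np.float32))
box=cv2.approxPolyDP(r,12,True).reshape(-1,2);P=onz(c,box,46);print("stand px",box.tolist());print(P.round(1).tolist(),P.mean(0).round(1),[np.linalg.norm(P[i]-P[i-1]).round(1) for i in range(len(P))])
red=cv2.inRange(hsv,(165,120,80),(180,255,255))|cv2.inRange(hsv,(0,150,80),(4,255,255))
for m in comps(red): 
    ys,xs=np.where(m);print("red",m.sum(),xs.mean(),ys.mean(),xs.min(),xs.max(),ys.min(),ys.max(),onz(c,[[xs.mean(),ys.mean()]],120).round(1), np.median(d[m]))
o=cv2.inRange(hsv,(5,110,60),(16,255,255))
for m in comps(o): 
    ys,xs=np.where(m);print("or",m.sum(),xs.mean(),ys.mean(),xs.min(),xs.max(),ys.min(),ys.max())
    # depth cloud
    px=np.c_[xs,ys];oo,dd=ray(c,px);q=oo+dd*d[m][:,None];print(q.mean(0).round(1),q.min(0).round(1),q.max(0).round(1))
    
crop("wrist","1",220,120,200,160,4,"z3")
E
```

```text
stand px [[412.0, 137.0], [403.0, 262.0], [236.0, 261.0], [230.0, 136.0]]
[[605.6, -292.1, 46.0], [502.8, -253.7, 46.0], [555.4, -112.3, 46.0], [657.9, -151.0, 46.0]] [ 580.4 -202.3   46. ] [np.float64(150.4), np.float64(109.7), np.float64(150.9), np.float64(109.5)]
red 935 320.9283422459893 221.4470588235294 305 338 203 238 [[ 581.2 -202.5  120. ]] 260.6206
or 170 281.55882352941177 217.7941176470588 278 285 205 230
[ 590.7 -176.7  110.2] [ 581.8 -221.8  106. ] [ 641.3 -171.3  373.8]
or 810 633.2037037037037 352.93086419753087 621 639 300 387
[ 292.7 -473.3   13.3] [ 257.9 -494.6    0.5] [ 641.3 -221.8  373.8]
```

View pics/z3.png

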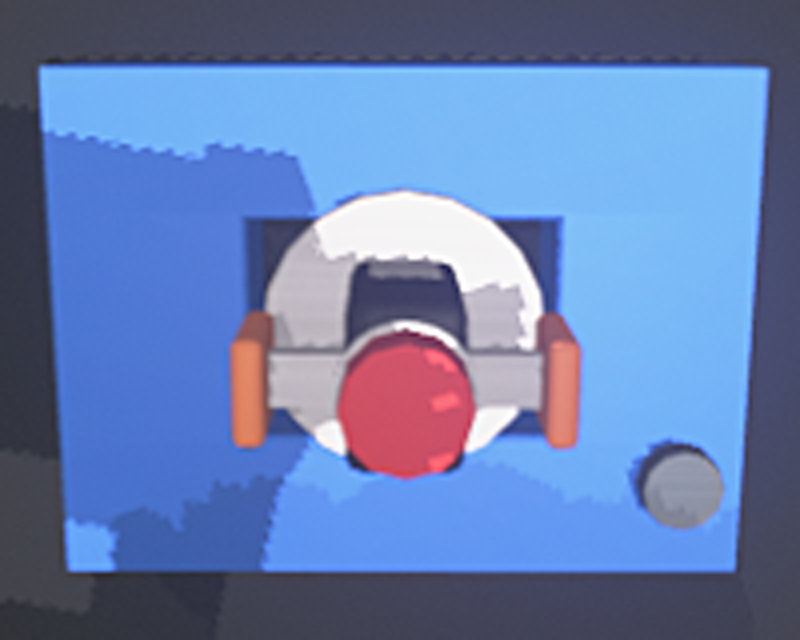

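```bash
python3 -c "
from h import *
plan([580.8,-202.4,140],np.radians(69.66))"
```

```text
t 1.45 pos [ 572.7 -198.8  230.6] yaw -110.2 F [ 0.2 -0.5  0.1] gw 85.2 j [-0.53  0.5   1.23  0.    1.41  1.39]
 LIN [0.3019, 0.0298, 0.0022] ROT [0.0063, -0.0021, 0.003] dist 91.0
```

```bash
python3 -m jog '[{"linear":[0.1,0.03,0.002],"rotation":[0.006,-0.002,0.003],"grip":85},{"linear":[0.302,0.03,0.002],"rotation":[0.006,-0.002,0.003],"grip":85},{"linear":[0.302,0.03,0.002],"rotation":[0.006,-0.002,0.003],"grip":85},{"linear":[0.302,0.03,0.002],"rotation":[0.006,-0.002,0.003],"grip":85},{"linear":[0.302,0.03,0.002],"rotation":[0.006,-0.002,0.003],"grip":85}]'
python3 - <<'E'
from h import *
plan([580.8,-202.4,71],np.radians(69.66))
c,p,d=snap('wrist','2');im=p[:,:,::-1].copy();hsv=cv2.cvtColor(im,cv2.COLOR_BGR2HSV)
red=cv2.inRange(hsv,(165,120,80),(180,255,255))|cv2.inRange(hsv,(0,150,80),(4,255,255))
for m in comps(red):
    ys,xs=np.where(m);print("red",m.sum(),xs.mean(),ys.mean(),onz(c,[[xs.mean(),ys.mean()]],120).round(1), np.median(d[m]))
    px=np.c_[xs,ys];oo,dd=ray(c,px);q=oo+dd*d[m][:,None];print(np.median(q,0).round(1))
o=cv2.inRange(hsv,(5,110,60),(16,255,255))
for m in comps(o,30):
    ys,xs=np.where(m);print("or",m.sum(),xs.mean(),ys.mean(),xs.min(),xs.max(),ys.min(),ys.max())
E
```

```text
time_s: 1.87
eef_pos: [580.2, -203.3, 140.3]
ee_rot: [-0.403, -0.581, -0.404, 0.581]
force: [0.4, -0.4, 0.1]
grip_width: 0.995
t 1.87 pos [ 580.2 -203.3  140.3] yaw -110.4 F [ 0.4 -0.4  0.1] gw 84.9 j [-0.53  0.59  1.33 -0.    1.23  1.4 ]
 LIN [0.231, 0.0011, -0.0035] ROT [-0.0025, -0.0001, 0.0017] dist 69.3
red 2214 316.10207768744357 282.9674796747967 [[ 582.8 -202.8  120. ]] 176.80794
[ 582.9 -202.8  120.7]
or 383 259.1383812010444 276.4360313315927 253 266 258 294
```

View pics/wrist2.png

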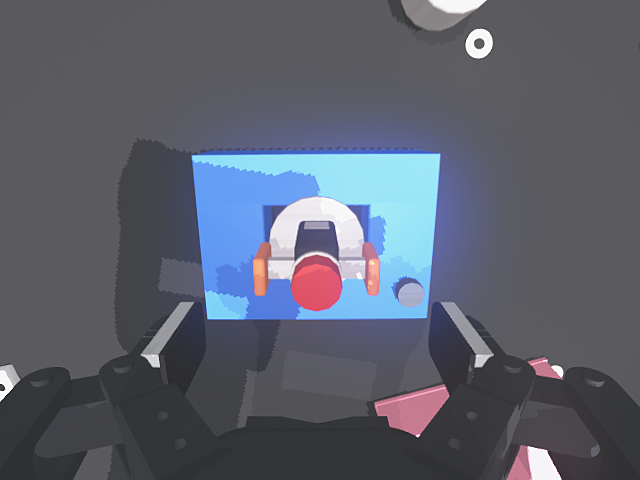

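```bash
python3 -m jog '[{"linear":[0.1,0.005,-0.004],"rotation":[-0.002,0,0.002],"grip":85},{"linear":[0.2,0.005,-0.004],"rotation":[-0.002,0,0.002],"grip":85},{"linear":[0.231,0.005,-0.004],"rotation":[-0.002,0,0.002],"grip":85},{"linear":[0.231,0.005,-0.004],"rotation":[-0.002,0,0.002],"grip":85},{"linear":[0.231,0.005,-0.004],"rotation":[-0.002,0,0.002],"grip":85}]'
python3 - <<'E'
from h import *
plan([582,-202.6,71],np.radians(69.66))
snap('wrist','3')
E
```

```text
time_s: 2.33
eef_pos: [583.7, -203.6, 74.5]
ee_rot: [0.406, 0.581, 0.402, -0.58]
force: [-0.1, -0.1, 0.6]
grip_width: 0.996
t 2.33 pos [ 583.7 -203.6   74.5] yaw -110.4 F [-0.1 -0.1  0.6] gw 85.1 j [-0.52  0.66  1.38  0.    1.09  1.4 ]
 LIN [0.0116, -0.0064, -0.0012] ROT [-0.0004, 0.0018, -0.0113] dist 4.0
```

View pics/wrist3.png

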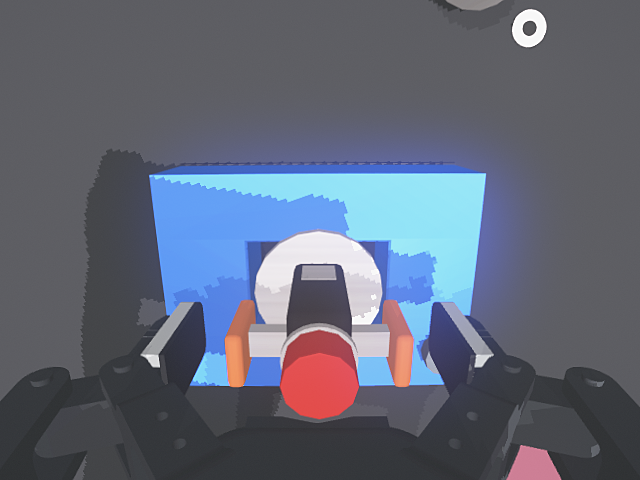

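```bash
python3 -m jog '[{"linear":[0.01,-0.005,0],"rotation":[0,0,-0.008],"grip":85},{"linear":[0.01,-0.005,0],"rotation":[0,0,-0.008],"grip":60},{"linear":[0.01,-0.005,0],"rotation":[0,0,-0.008],"grip":38},{"linear":[0.01,-0.005,0],"rotation":[0,0,-0.008],"grip":38},{"linear":[0.01,-0.005,0],"rotation":[0,0,-0.008],"grip":38},{"linear":[0.01,-0.005,0],"rotation":[0,0,-0.008],"grip":38},{"linear":[0.01,-0.005,0],"rotation":[0,0,-0.008],"grip":38},{"linear":[0.01,-0.005,0],"rotation":[0,0,-0.008],"grip":38}]' 40
python3 - <<'E'
from h import *
plan([582,-202.6,71],np.radians(69.66))
snap('wrist','4')
E
```

```text
time_s: 3.05
eef_pos: [582.9, -203.8, 73.3]
ee_rot: [0.406, 0.581, 0.402, -0.58]
force: [-2.2, -1.9, 8.9]
grip_width: 0.471
t 3.05 pos [ 582.9 -203.8   73.3] yaw -110.3 F [-2.2 -1.9  8.9] gw 40.3 j [-0.53  0.66  1.39 -0.    1.09  1.4 ]
 LIN [0.0078, -0.0044, -0.0028] ROT [-0.0001, 0.0042, -0.0094] dist 2.8
```

View pics/wrist4.png

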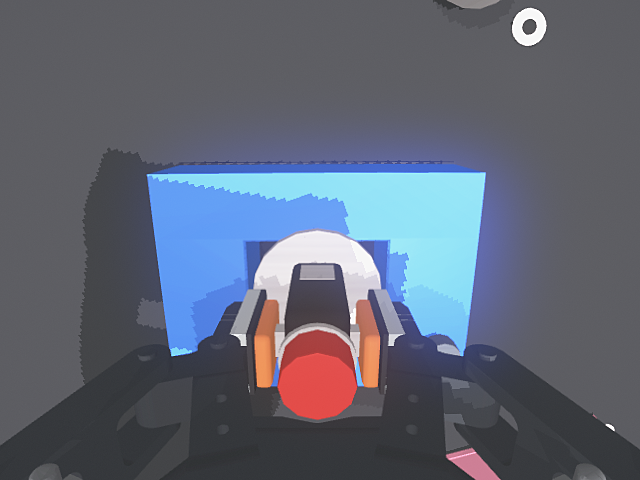

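```bash
python3 -m jog '[{"linear":[-0.03,0,0],"rotation":[0,0,0],"grip":38},{"linear":[-0.1,0,0],"rotation":[0,0,0],"grip":38},{"linear":[-0.2,0,0],"rotation":[0,0,-0.008],"grip":38},{"linear":[-0.3,0,0],"rotation":[0,0,-0.008],"grip":38},{"linear":[-0.333,0,0],"rotation":[0,0,-0.008],"grip":38},{"linear":[-0.333,0,0],"rotation":[0,0,-0.008],"grip":38}]'
python3 - <<'E'
from h import *
plan([478.2,206.9,173],np.radians(69.66))
for t in "123":
    c,im,d=load("wrist",t);hsv=cv2.cvtColor(im,cv2.COLOR_BGR2HSV)
    b=cv2.inRange(hsv,(90,90,60),(125,255,255)); m=max(comps(b),key=lambda m:m.sum());r=cv2.convexHull(np.argwhere(m)[:,::-1].astype(np.float32))
    box=cv2.approxPolyDP(r,12,True).reshape(-1,2);P=onz(c,box,46);print(t,box.tolist(),P.round(1).tolist(),P.mean(0).round(1))
snap('wrist','5')
E
```

```text
time_s: 3.6
eef_pos: [583.2, -203.7, 175.2]
ee_rot: [0.406, 0.581, 0.402, -0.58]
force: [-0.6, -0.4, -8.4]
grip_width: 0.471
t 3.6 pos [ 583.2 -203.7  175.2] yaw -110.3 F [-0.6 -0.4 -8.4] gw 40.2 j [-0.52  0.56  1.28 -0.    1.3   1.4 ]
 LIN [0.001, -0.804, -1.1616] ROT [0.0, 0.005, -0.0088] dist 423.8
1 [[412.0, 137.0], [423.0, 187.0], [403.0, 263.0], [236.0, 262.0], [230.0, 136.0]] [[605.6, -292.1, 46.0], [562.3, -289.3, 46.0], [501.9, -253.4, 46.0], [554.5, -111.9, 46.0], [657.9, -151.0, 46.0]] [ 576.4 -219.5   46. ]
2 [[427.0, 317.0], [207.0, 319.0], [191.0, 155.0], [440.0, 153.0], [458.0, 221.0]] [[502.9, -254.3, 46.0], [554.3, -111.8, 46.0], [658.5, -149.6, 46.0], [606.8, -292.0, 46.0], [561.6, -291.5, 46.0]] [ 576.8 -219.8   46. ]
3 [[489.0, 335.0], [443.0, 384.0], [189.0, 385.0], [149.0, 174.0], [389.0, 155.0], [484.0, 172.0], [503.0, 219.0]] [[525.4, -274.5, 46.0], [505.3, -244.8, 46.0], [551.7, -118.3, 46.0], [658.4, -149.9, 46.0], [628.7, -253.1, 46.0], [606.9, -291.1, 46.0], [582.6, -294.4, 46.0]] [ 579.9 -232.3   46. ]
```

View pics/wrist5.png

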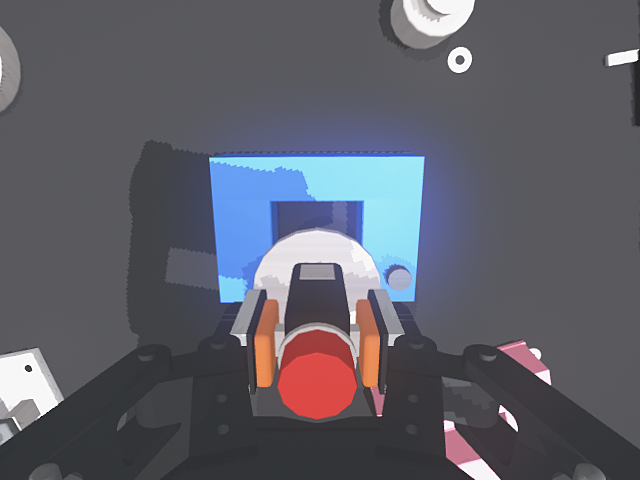

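```bash
python3 -m jog '[{"linear":[0,-0.05,-0.08],"rotation":[0,0,0],"grip":38},{"linear":[0,-0.55,-0.8],"rotation":[0,0,0],"grip":38},{"linear":[0,-0.55,-0.8],"rotation":[0,0,0],"grip":38},{"linear":[0,-0.55,-0.8],"rotation":[0,0,0],"grip":38},{"linear":[0,-0.55,-0.8],"rotation":[0,0,0],"grip":38},{"linear":[0,-0.55,-0.8],"rotation":[0,0,0],"grip":38},{"linear":[0,-0.55,-0.8],"rotation":[0,0,0],"grip":38},{"linear":[0,-0.55,-0.8],"rotation":[0,0,0],"grip":38},{"linear":[0,-0.55,-0.8],"rotation":[0,0,0],"grip":38}]'
python3 - <<'E'
from h import *
plan([448,217,173],np.radians(69.66))
E
```

```text
time_s: 4.4
eef_pos: [508.7, 82.5, 169.8]
ee_rot: [-0.404, -0.578, -0.406, 0.581]
force: [-0.3, 0.7, -8.0]
grip_width: 0.473
t 4.4 pos [508.7  82.5 169.8] yaw -110.1 F [-0.3  0.7 -8. ] gw 40.4 j [-0.07  0.35  1.61 -0.    1.18  1.86]
 LIN [-0.0099, -0.3442, -0.3514] ROT [0.0083, 0.0049, 0.0096] dist 147.6
```

```bash
python3 -m jog '[{"linear":[-0.015,-0.344,-0.351],"rotation":[0,0,0],"grip":38},{"linear":[-0.015,-0.344,-0.351],"rotation":[0,0,0],"grip":38},{"linear":[-0.015,-0.344,-0.351],"rotation":[0,0,0],"grip":38},{"linear":[-0.015,-0.344,-0.351],"rotation":[0,0,0],"grip":38},{"linear":[-0.015,-0.344,-0.351],"rotation":[0,0,0],"grip":38},{"linear":[-0.015,-0.344,-0.351],"rotation":[0,0,0],"grip":38},{"linear":[-0.015,-0.344,-0.351],"rotation":[0,0,0],"grip":38}]'
python3 - <<'E'
from h import *
plan([502,198,173],np.radians(69.66))
snap('wrist','6')
E
```

```text
time_s: 4.98
eef_pos: [447.9, 216.1, 173.2]
ee_rot: [-0.404, -0.577, -0.406, 0.582]
force: [0.3, 0.2, -8.0]
grip_width: 0.469
t 4.98 pos [447.9 216.1 173.2] yaw -110.1 F [ 0.3  0.2 -8. ] gw 40.1 j [0.21 0.31 1.66 0.   1.18 2.14]
 LIN [-0.0007, 0.1902, -0.0054] ROT [0.0077, 0.0082, 0.0132] dist 57.1
```

View pics/wrist6.png

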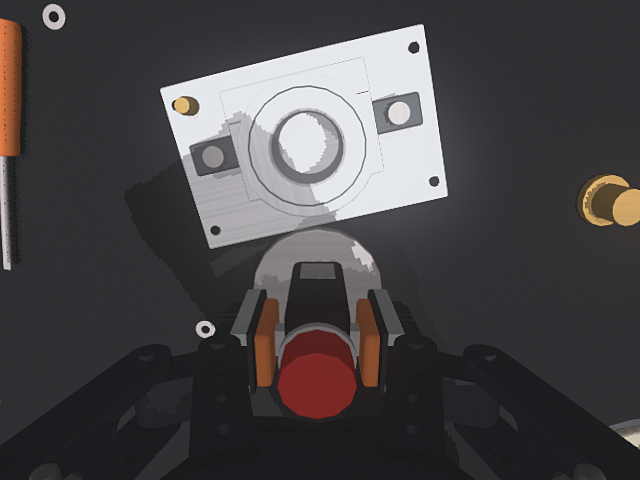

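Run:
```python
from h import *
crop("wrist","6",210,60,200,150,4,"z4")
crop("wrist","6",230,210,180,140,4,"z5")
```

```text
(no output)
```

View pics/z4.png

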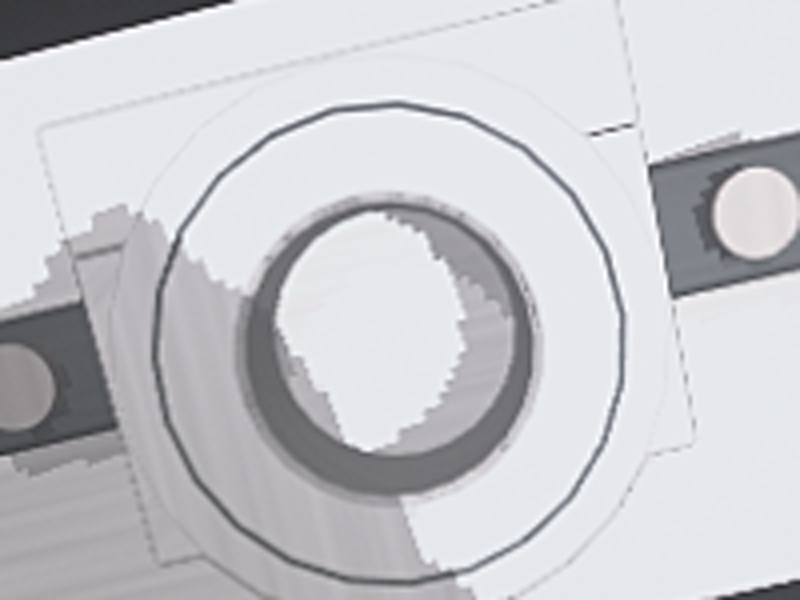

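View pics/z5.png

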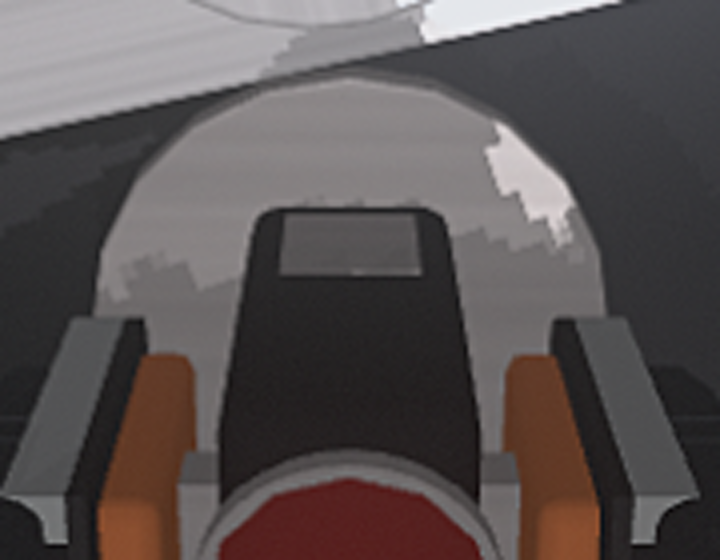

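```bash
cat >> h.py <<'E'
from scipy.optimize import least_squares
def circ(P,r=None):
    P=P[:,:2];c0=P.mean(0)
    if r is None:
        f=least_squares(lambda v:np.linalg.norm(P-v[:2],axis=1)-v[2],[*c0,30],loss="soft_l1");return f.x.round(2),np.std(f.fun).round(2)
    f=least_squares(lambda v:np.linalg.norm(P-v,axis=1)-r,c0,loss="soft_l1");return f.x.round(2),np.std(f.fun).round(2)
E
python3 - <<'E'
from h import *
c,im,d=load("wrist","6");g=cv2.cvtColor(im,cv2.COLOR_BGR2GRAY).astype(float)
ctr=np.array([307.5,145.7])
ring=[];bo=[]
for a in np.radians(np.arange(0,360,4)):
    u=np.array([np.cos(a),np.sin(a)])
    rr=np.arange(48,68,.25);xy=(ctr+rr[:,None]*u).astype(np.float32)
    v=cv2.remap(g.astype(np.float32),xy[:,:1],xy[:,1:],1).ravel();i=v.argmin()
    if v[i]<np.median(v)-25: ring.append(xy[i])
    rr=np.arange(28,44,.25);xy=(ctr+rr[:,None]*u).astype(np.float32)
    v=cv2.remap(g.astype(np.float32),xy[:,:1],xy[:,1:],1).ravel();gr=np.gradient(v);i=gr.argmax()
    if gr[i]>3: bo.append(xy[i])
ring=np.array(ring);bo=np.array(bo)
print(len(ring),circ(onz(c,ring,67)));print(len(bo),circ(onz(c,bo,67)))
f=np.array([(97,250),(130,190),(190,130),(260,95),(340,80),(430,92),(500,122),(565,185),(602,250)])/4+[230,210]
s,p,R0=cur();zf=p[2]-21.3
F=onz(c,f,zf);print(p,circ(F),circ(F,30))
fc=circ(F,30)[0];print("flange in tool",R0.inv().apply(np.r_[fc,zf]-p).round(2))
print("depth rim",[d[100,340],d[200,290]],proj(c,[[502,198,67]]))
E
```

```text
90 (array([504.11, 202.83,  36.96]), np.float64(0.15))
90 (array([504.24, 203.03,  22.92]), np.float64(0.5))
[448.14327864 215.85905815 173.43009669] (array([444.73, 217.97,  30.62]), np.float64(0.09)) (array([445.46, 217.71]), np.float64(0.21))
flange in tool [21.32 -3.02 -0.89]
depth rim [np.float32(232.76947), np.float32(250.8786)] [[315.17909428 148.23096064]]
```

Run:
```python
from h import *
s,p,R0=cur()
for t in "56":
    c,im,d=load("wrist",t);g=cv2.GaussianBlur(cv2.cvtColor(im,cv2.COLOR_BGR2GRAY),(3,3),0).astype(np.float32)
    if t=="5": pp=np.array([583.2,-203.7,175.2])
    else: pp=p
    # button by colour
    hsv=cv2.cvtColor(im,cv2.COLOR_BGR2HSV);m=cv2.inRange(hsv,(165,120,50),(180,255,255))|cv2.inRange(hsv,(0,150,50),(4,255,255))
    m=max(comps(m),key=lambda m:m.sum());ys,xs=np.where(m);print(t,"red",m.sum(),xs.min(),xs.max(),ys.min(),ys.max())
    f=np.array([(97,250),(130,190),(190,130),(260,95),(340,80),(430,92),(500,122),(565,185),(602,250)])/4+[230,210]
    for dz in(-24,-21.3,-18):
        F=onz(c,f,pp[2]+dz);a,b=circ(F),circ(F,30);print(dz,a,b,R0.inv().apply(np.r_[a[0][:2],0]-pp)[1:].round(2),R0.inv().apply(np.r_[b[0],0]-pp)[1:].round(2))
    q=f.round().astype(int); 
    print("depth z near flange",[ (lambda o,dd:(o+dd*d[y,x])[0,2].round(1))(*ray(c,[[x,y]])) - pp[2].round(1) for x,y in [(290,245),(320,240),(345,243),(370,275)]])
    print("button depth z",[(lambda o,dd:(o+dd*d[y,x])[0].round(1)-pp.round(1))(*ray(c,[[x,y]])) for x,y in [(317,375),(300,385),(317,400)]])
crop("wrist","6",260,310,120,120,5,"z6")
```

```text
5 red 5575 277 356 330 418
-24 (array([ 578.97, -201.35,   31.24]), np.float64(0.09)) (array([ 580.42, -201.88]), np.float64(0.39)) [-3.69 -1.41] [-2.15 -1.41]
-21.3 (array([ 580.12, -201.77,   30.74]), np.float64(0.09)) (array([ 580.99, -202.08]), np.float64(0.24)) [-2.47 -1.41] [-1.54 -1.42]
-18 (array([ 581.52, -202.27,   30.13]), np.float64(0.09)) (array([ 581.67, -202.33]), np.float64(0.1)) [-0.98 -1.43] [-0.82 -1.42]
depth z near flange [np.float64(-20.5), np.float64(-20.799999999999983), np.float64(-20.19999999999999), np.float64(-20.69999999999999)]
button depth z [array([ 1.9,  0.5, 47.4]), array([ 0.1,  6.6, 46.9]), array([-6.9,  3.8, 46.7])]
6 red 5579 277 356 330 418
-24 (array([443.54, 218.39,  31.13]), np.float64(0.1)) (array([444.86, 217.91]), np.float64(0.36)) [-4.12 -1.44] [-2.71 -1.45]
-21.3 (array([444.73, 217.97,  30.62]), np.float64(0.09)) (array([445.46, 217.71]), np.float64(0.21)) [-2.85 -1.46] [-2.08 -1.47]
-18 (array([446.17, 217.46,  30.01]), np.float64(0.09)) (array([446.18, 217.46]), np.float64(0.09)) [-1.33 -1.48] [-1.32 -1.48]
depth z near flange [np.float64(-20.400000000000006), np.float64(-20.80000000000001), np.float64(-21.5), np.float64(-20.700000000000017)]
button depth z [array([ 2.4,  0.5, 47.4]), array([ 0.6,  6.5, 47.1]), array([-6.5,  3.7, 46.8])]
```

View pics/z6.png

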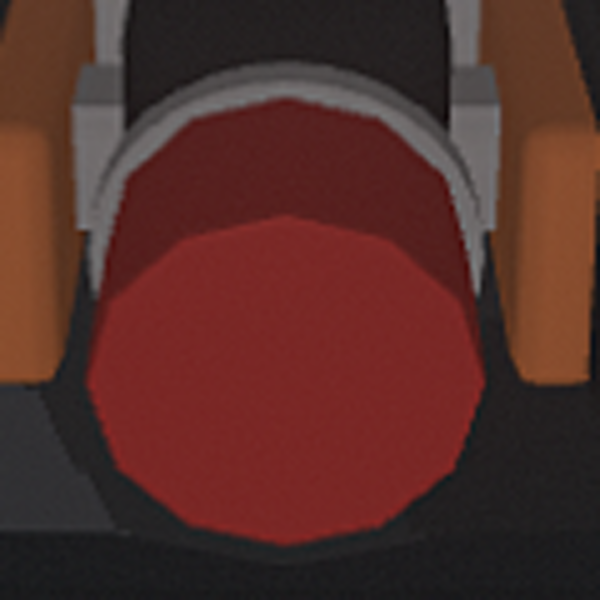

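```bash
python3 -m jog '[{"linear":[0,0.1,-0.01],"rotation":[0,0,0],"grip":38},{"linear":[0.04,0.199,-0.02],"rotation":[0,0,0],"grip":38},{"linear":[0.14,0.199,-0.02],"rotation":[0,0,0],"grip":38},{"linear":[0.14,0.199,-0.02],"rotation":[0,0,0],"grip":38},{"linear":[0.14,0.199,-0.02],"rotation":[0,0,0],"grip":38},{"linear":[0.14,0.199,-0.02],"rotation":[0,0,0],"grip":38}]'
python3 - <<'E'
from h import *
plan([506.1,200.9,120],np.radians(69.66))
for n in("wrist","side","top"):snap(n,'7')
crop("side","7",200,230,140,140,4,"z7")
crop("wrist","7",180,60,300,240,2.6,"z8")
E
```

```text
time_s: 5.53
eef_pos: [506.4, 200.4, 131.9]
ee_rot: [-0.404, -0.578, -0.405, 0.582]
force: [-0.2, 0.4, -6.8]
grip_width: 0.47
t 5.53 pos [506.4 200.4 131.9] yaw -110.2 F [-0.2  0.4 -6.8] gw 40.1 j [ 0.16  0.46  1.57 -0.    1.13  2.09]
 LIN [0.0398, -0.0012, -0.0014] ROT [0.0044, 0.0067, 0.011] dist 11.9
```

View pics/z7.png

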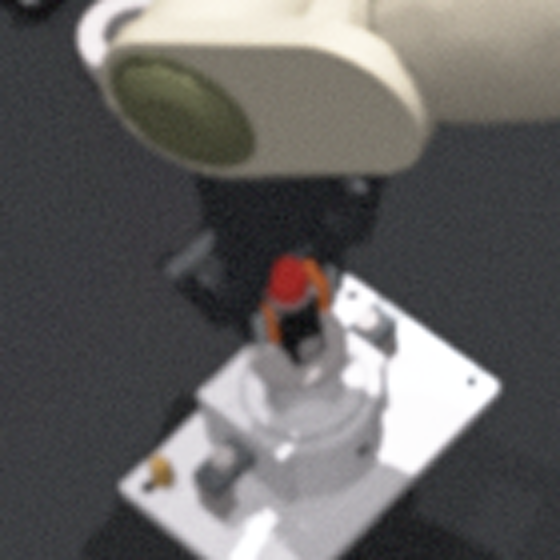

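View pics/z8.png

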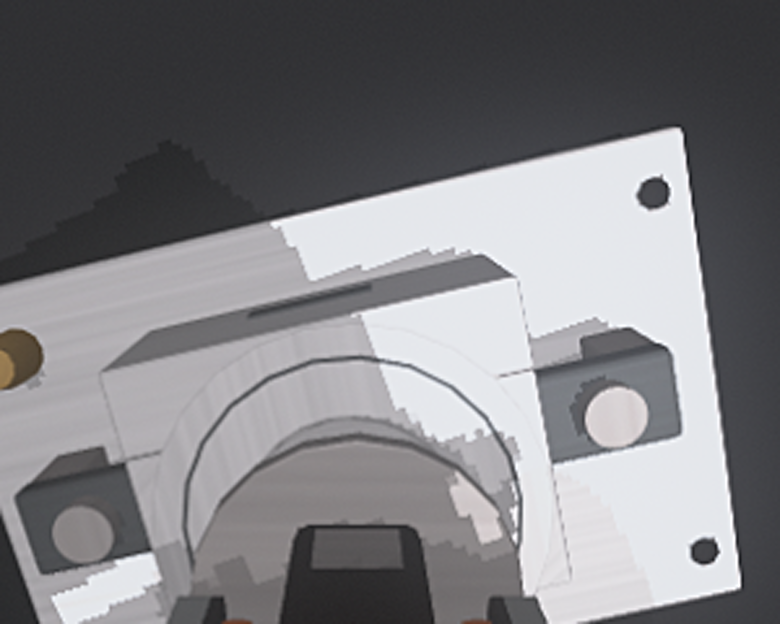

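Run:
```python
from h import *
c,im,d=load("wrist","7");g=cv2.cvtColor(im,cv2.COLOR_BGR2GRAY).astype(np.float32)
pts=np.array([(187,500),(200,455),(235,405),(290,368),(350,357),(410,367),(460,395),(500,440),(518,500)])/2.6+[180,60]
C0,_=circ(onz(c,pts,67),36.96);ring=[]
for a in np.radians(np.arange(0,360,2)):
    rr=np.arange(33,41,.1);P=np.c_[C0[0]+rr*np.cos(a),C0[1]+rr*np.sin(a),np.full(len(rr),67)]
    q=proj(c,P).astype(np.float32)
    if q[:,1].max()>255: continue
    v=cv2.remap(g,q[:,:1],q[:,1:],1).ravel();i=v.argmin()
    if v[i]<np.median(v)-25: ring.append(q[i])
P=onz(c,np.array(ring),67);print(C0,len(ring),circ(P,36.96),circ(P))
s,p,_=cur();print(p)
f=np.array([(97,250),(130,190),(190,130),(260,95),(340,80),(430,92),(500,122),(565,185),(602,250)])/4+[230,210]
F=onz(c,f,p[2]-21);print(circ(F),circ(F,30),circ(F,30.4), onz(c,[[317.2,386]],p[2]+46.7))
```

```text
[503.41 202.95] 83 (array([503.77, 203.13]), np.float64(0.15)) (array([503.7 , 203.16,  37.02]), np.float64(0.15))
[506.39946163 200.91808315 132.50766868]
(array([503.54, 202.17,  30.51]), np.float64(0.09)) (array([504.14, 201.95]), np.float64(0.18)) (array([503.67, 202.12]), np.float64(0.1)) [[505.03194358 202.03384804 179.20766868]]
```

```bash
python3 -m jog '[{"linear":[0.0,-0.001,-0.003],"rotation":[0,0,0],"grip":38},{"linear":[0.03,-0.001,-0.003],"rotation":[0,0,0],"grip":38},{"linear":[0.06,-0.001,-0.003],"rotation":[0,0,0],"grip":38},{"linear":[0.07,-0.001,-0.003],"rotation":[0,0,0],"grip":38},{"linear":[0.07,-0.001,-0.003],"rotation":[0,0,0],"grip":38}]'; python3 -m jog '[{"linear":[0.01,0,0],"rotation":[0,0,0],"grip":38},{"linear":[0.02,0,0],"rotation":[0,0,0],"grip":38},{"linear":[0.03,0,0],"rotation":[0,0,0],"grip":38},{"linear":[0.03,0,0],"rotation":[0,0,0],"grip":38}]'; python3 -c "
from h import *
plan([506.4,201.9,94.3],np.radians(69.66))"
```

```text
time_s: 6.1
eef_pos: [505.5, 201.7, 110.0]
ee_rot: [-0.404, -0.577, -0.406, 0.582]
force: [0.4, -0.3, -6.7]
grip_width: 0.472
time_s: 6.43
eef_pos: [505.2, 201.7, 100.4]
ee_rot: [-0.404, -0.577, -0.406, 0.583]
force: [-0.4, -0.7, -8.6]
grip_width: 0.468
t 6.43 pos [505.2 201.7 100.4] yaw -110.2 F [-0.4 -0.7 -8.6] gw 40.0 j [ 0.16  0.49  1.6  -0.    1.06  2.09]
 LIN [0.0202, 0.0037, -0.0022] ROT [0.0064, 0.0089, 0.0148] dist 6.2
```

```bash
python3 -m jog '[{"linear":[0.007,0,0],"rotation":[0,0,0],"grip":38},{"linear":[0.014,0,0],"rotation":[0,0,0],"grip":38},{"linear":[0.02,0,0],"rotation":[0,0,0],"grip":38},{"linear":[0.024,0,0],"rotation":[0,0,0],"grip":38},{"linear":[0.024,0,0],"rotation":[0,0,0],"grip":38},{"linear":[0.024,0,0],"rotation":[0,0,0],"grip":38}]'; python3 -c "
from h import *
plan([506.4,201.9,94.3],np.radians(69.66));snap('wrist','8')
crop('wrist','8',180,60,300,240,2.6,'z9')"
```

```text
time_s: 6.93
eef_pos: [505.3, 201.7, 94.6]
ee_rot: [-0.404, -0.577, -0.406, 0.582]
force: [-5.7, -3.1, 6.8]
grip_width: 0.467
t 6.93 pos [505.3 201.7  94.6] yaw -110.1 F [-5.7 -3.1  6.8] gw 39.9 j [ 0.16  0.5   1.6  -0.    1.04  2.09]
 LIN [0.0011, 0.0032, -0.002] ROT [0.0068, 0.0084, 0.013] dist 1.2
```

View pics/z9.png

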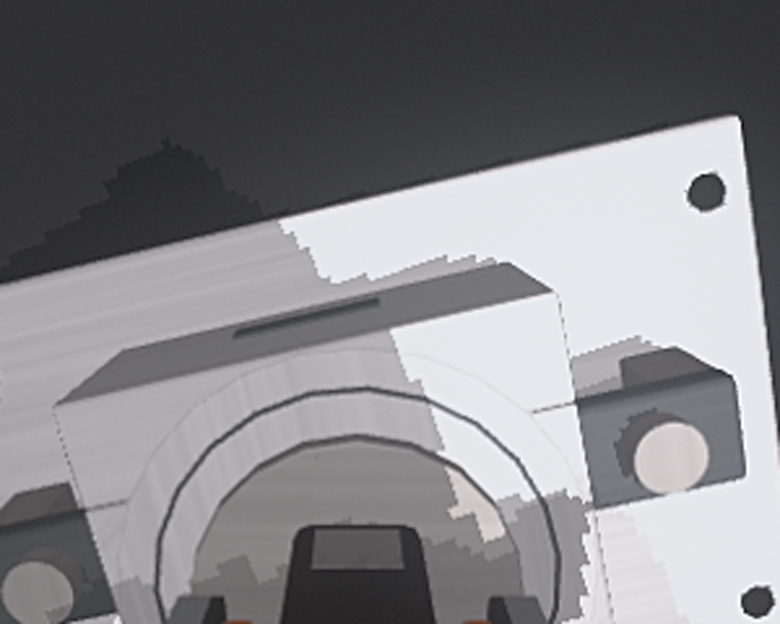

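```bash
python3 -m jog '[{"linear":[0.0,0,0],"rotation":[0,0,0],"grip":60},{"linear":[0,0,0],"rotation":[0,0,0],"grip":85},{"linear":[0,0,0],"rotation":[0,0,0],"grip":85},{"linear":[0,0,0],"rotation":[0,0,0],"grip":85},{"linear":[0,0,0],"rotation":[0,0,0],"grip":85},{"linear":[0,0,0],"rotation":[0,0,0],"grip":85}]'; python3 -c "
from h import *
plan([506.4,201.9,94.3],np.radians(69.66));snap('wrist','9')"
```

```text
time_s: 7.48
eef_pos: [505.4, 201.7, 94.7]
ee_rot: [-0.404, -0.577, -0.406, 0.582]
force: [-0.2, 0.4, 0.7]
grip_width: 0.995
t 7.48 pos [505.4 201.7  94.7] yaw -110.1 F [-0.2  0.4  0.7] gw 85.0 j [ 0.16  0.5   1.6  -0.    1.04  2.09]
 LIN [0.0012, 0.0029, -0.0018] ROT [0.0068, 0.008, 0.0125] dist 1.1
```

View pics/wrist9.png

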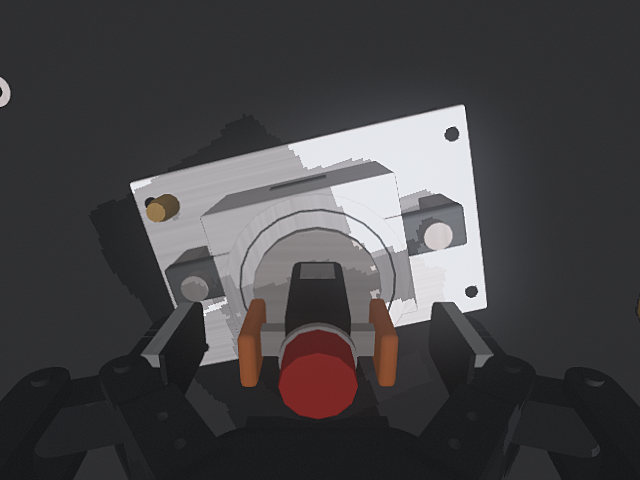

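```bash
python3 -m jog '[{"linear":[-0.03,0,0],"rotation":[0,0,0],"grip":85},{"linear":[-0.1,0,0],"rotation":[0,0,0],"grip":85},{"linear":[-0.2,0,0],"rotation":[0,0,0],"grip":85},{"linear":[-0.25,0,0],"rotation":[0,0,0],"grip":85},{"linear":[-0.25,-0.008,0],"rotation":[0.007,0.008,0.012],"grip":40},{"linear":[-0.25,-0.008,0],"rotation":[0.007,0.008,0.012],"grip":0},{"linear":[-0.25,-0.008,0],"rotation":[0.007,0.008,0.012],"grip":0},{"linear":[-0.25,-0.008,0],"rotation":[0.007,0.008,0.012],"grip":0},{"linear":[-0.25,-0.008,0],"rotation":[0.007,0.008,0.012],"grip":0},{"linear":[-0.25,-0.008,0],"rotation":[0.007,0.008,0.012],"grip":0}]'; python3 -c "
from h import *
plan([503.5,202.6,146],np.radians(69.66));snap('wrist','10')"
```

```text
time_s: 8.37
eef_pos: [503.5, 202.5, 169.0]
ee_rot: [-0.404, -0.58, -0.404, 0.581]
force: [0.9, 0.3, -0.7]
grip_width: 0.141
t 8.37 pos [503.5 202.5 169. ] yaw -110.4 F [ 0.9  0.3 -0.7] gw 12.1 j [0.17 0.41 1.53 0.   1.2  2.09]
 LIN [0.0768, 0.0001, -0.0002] ROT [-0.0004, 0.0013, 0.0028] dist 23.1
```

View pics/wrist10.png

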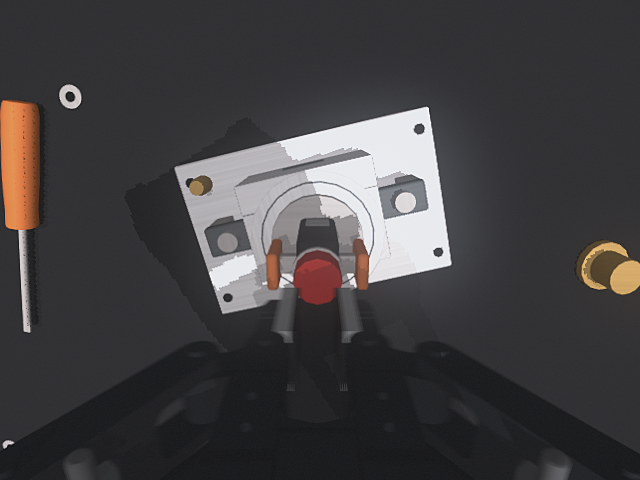

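```bash
python3 -m jog '[{"linear":[0,0,0],"rotation":[0,0,0],"grip":0},{"linear":[0,0,0],"rotation":[0,0,0],"grip":0},{"linear":[0.02,0,0],"rotation":[0,0,0],"grip":0},{"linear":[0.04,0,0],"rotation":[0,0,0],"grip":0},{"linear":[0.06,0,0],"rotation":[0,0,0],"grip":0},{"linear":[0.07,0,0],"rotation":[0,0,0],"grip":0},{"linear":[0.07,0,0],"rotation":[0,0,0],"grip":0},{"linear":[0.07,0,0],"rotation":[0,0,0],"grip":0}]'; python3 -c "
from h import *
plan([503.5,202.6,143],np.radians(69.66));snap('wrist','11')
crop('wrist','11',200,180,240,200,3,'z11')"
```

```text
time_s: 9.08
eef_pos: [503.5, 202.6, 148.0]
ee_rot: [-0.404, -0.58, -0.404, 0.581]
force: [0.4, 0.2, 1.7]
grip_width: -0.001
t 9.08 pos [503.5 202.6 148. ] yaw -110.3 F [0.4 0.2 1.7] gw -0.1 j [0.17 0.43 1.56 0.   1.15 2.09]
 LIN [0.0166, 0.0001, -0.0002] ROT [-0.0003, 0.0015, 0.0031] dist 5.0
```

View pics/z11.png

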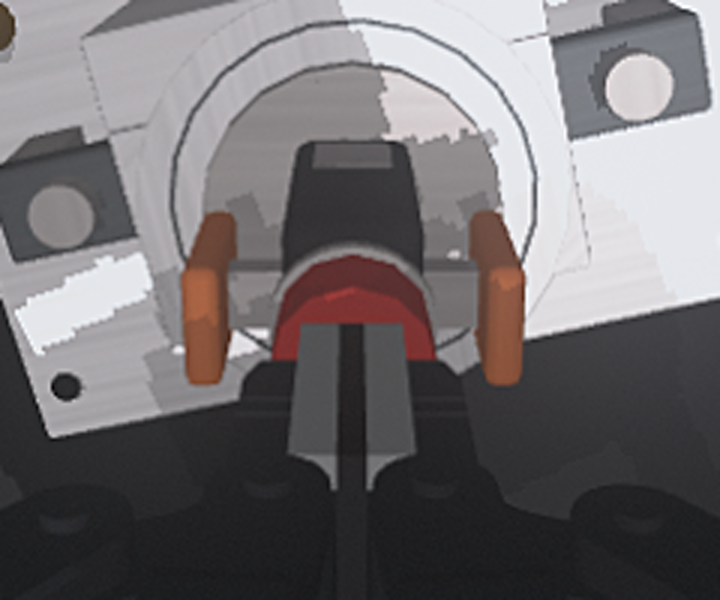

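```bash
python3 -m jog '[{"linear":[0.006,0,0],"rotation":[0,0,0],"grip":0},{"linear":[0.012,0,0],"rotation":[0,0,0],"grip":0},{"linear":[0.017,0,0],"rotation":[0,0,0],"grip":0},{"linear":[0.02,0,0],"rotation":[0,0,0],"grip":0},{"linear":[0.02,0,0],"rotation":[0,0,0],"grip":0}]'; python3 -m jog '[{"linear":[0.003,0,0],"rotation":[0,0,0],"grip":0},{"linear":[0.006,0,0],"rotation":[0,0,0],"grip":0},{"linear":[0.006,0,0],"rotation":[0,0,0],"grip":0}]'
```

```text
time_s: 9.55
eef_pos: [503.5, 202.6, 142.0]
ee_rot: [-0.404, -0.58, -0.404, 0.581]
force: [0.5, -0.2, -0.7]
grip_width: -0.005
time_s: 9.8
eef_pos: [503.6, 202.6, 140.7]
ee_rot: [-0.404, -0.58, -0.404, 0.581]
force: [-0.4, -0.5, 3.9]
grip_width: -0.003
```

```bash
for i in 1 2; do python3 -m jog '[{"linear":[0.003,0,0],"rotation":[0,0,0],"grip":0},{"linear":[0.006,0,0],"rotation":[0,0,0],"grip":0},{"linear":[0.006,0,0],"rotation":[0,0,0],"grip":0},{"linear":[0.006,0,0],"rotation":[0,0,0],"grip":0}]' | egrep "pos|force"; done
```

```text
eef_pos: [503.7, 202.6, 139.6]
force: [-2.4, -0.9, 7.8]
eef_pos: [503.7, 202.6, 138.5]
force: [-4.0, -1.6, 7.7]
```

```bash
for i in 1 2 ; do python3 -m jog '[{"linear":[0.003,0,0],"rotation":[0,0,0],"grip":0},{"linear":[0.006,0,0],"rotation":[0,0,0],"grip":0},{"linear":[0.006,0,0],"rotation":[0,0,0],"grip":0},{"linear":[0.006,0,0],"rotation":[0,0,0],"grip":0}]' | egrep "pos|force"; done
```

```text
eef_pos: [503.7, 202.6, 137.5]
force: [-2.4, -1.3, 7.4]
eef_pos: [503.7, 202.6, 136.4]
force: [-2.7, -1.7, 7.6]
```

```bash
for i in 1 2 ; do python3 -m jog '[{"linear":[0.003,0,0],"rotation":[0,0,0],"grip":0},{"linear":[0.006,0,0],"rotation":[0,0,0],"grip":0},{"linear":[0.006,0,0],"rotation":[0,0,0],"grip":0},{"linear":[0.006,0,0],"rotation":[0,0,0],"grip":0}]' | egrep "pos|force"; done
```

```text
eef_pos: [503.8, 202.7, 135.6]
force: [-3.7, 0.5, 11.1]
eef_pos: [503.8, 202.7, 135.4]
force: [-5.9, -1.1, 15.0]
```

```bash
python3 -m jog '[{"linear":[0.003,0,0],"rotation":[0,0,0],"grip":0},{"linear":[0.005,0,0],"rotation":[0,0,0],"grip":0},{"linear":[0.0073,0,0],"rotation":[0,0,0],"grip":0},{"linear":[0.0073,0,0],"rotation":[0,0,0],"grip":0},{"linear":[0.0073,0,0],"rotation":[0,0,0],"grip":0}]' | egrep "pos|force"
python3 - <<'E'
from rig import sense
for i in range(2): print(sense()["force"])
E
```

```text
eef_pos: [504.1, 202.7, 135.3]
force: [-6.4, -1.8, 18.0]
[-6.36989696 -1.80121018 18.02964944]
[-6.36989696 -1.80121018 18.02964944]
```

```bash
python3 -m jog '[{"linear":[-0.02,0,0],"rotation":[0,0,0],"grip":0},{"linear":[-0.06,0,0],"rotation":[0,0,0],"grip":0},{"linear":[-0.14,0,0],"rotation":[-0.2,0,0],"grip":30},{"linear":[-0.16,0,0],"rotation":[-0.45,0,0],"grip":85},{"linear":[-0.16,0,0],"rotation":[-0.7,0,0],"grip":85},{"linear":[-0.16,0,0],"rotation":[-0.95,0,0],"grip":85},{"linear":[-0.16,0,0],"rotation":[-0.95,0,0],"grip":85}]' 40 | egrep "time|pos|force"; python3 -m jog '[{"linear":[0,0,0],"rotation":[-0.25,0,0],"grip":85},{"linear":[0,0,0],"rotation":[-0.5,0,0],"grip":85},{"linear":[0,0,0],"rotation":[-0.75,0,0],"grip":85},{"linear":[0,0,0],"rotation":[-0.95,0,0],"grip":85},{"linear":[0,0,0],"rotation":[-0.95,0,0],"grip":85}]' | egrep "time|pos|force"; python3 -c "
from h import *
plan([503.9,202.9,175],np.radians(69.66+90))"
```

```text
time_s: 12.8
eef_pos: [503.9, 202.8, 183.4]
force: [0.3, 0.6, -0.5]
time_s: 13.22
eef_pos: [503.9, 202.8, 183.3]
force: [-0.4, 0.2, 0.6]
t 13.22 pos [503.9 202.8 183.3] yaw -55.6 F [-0.4  0.2  0.6] gw 84.8 j [ 0.17  0.39  1.52 -0.    1.23  1.14]
 LIN [0.0277, 0.0002, -0.0004] ROT [-1.231, 0.0073, -0.0053] dist 8.3
```

```bash
python3 -m jog '[{"linear":[0,0,0],"rotation":[-0.25,0,0],"grip":85},{"linear":[0,0,0],"rotation":[-0.5,0,0],"grip":85},{"linear":[0,0,0],"rotation":[-0.75,0,0],"grip":85},{"linear":[0,0,0],"rotation":[-0.8,0,0],"grip":85}]' | egrep "time|pos|force"; python3 -m jog '[{"linear":[0,0,0],"rotation":[-0.25,0,0],"grip":85},{"linear":[0,0,0],"rotation":[-0.43,0.007,-0.005],"grip":85},{"linear":[0,0,0],"rotation":[-0.43,0.007,-0.005],"grip":85},{"linear":[0,0,0],"rotation":[-0.43,0.007,-0.005],"grip":85}]' | egrep "time|pos|force"; python3 -c "
from h import *
plan([503.9,202.9,135],np.radians(69.66+90));snap('wrist','12')"
```

```text
time_s: 13.55
eef_pos: [503.9, 202.7, 183.2]
force: [-0.8, 0.2, -0.2]
time_s: 13.88
eef_pos: [503.9, 202.7, 183.1]
force: [0.5, -0.1, -0.0]
t 13.88 pos [503.9 202.7 183.1] yaw -20.8 F [ 0.5 -0.1 -0. ] gw 85.2 j [ 0.17  0.39  1.51 -0.    1.23  0.53]
 LIN [0.1604, 0.0006, -0.0002] ROT [-0.0155, 0.0007, 0.0015] dist 48.1
```

View pics/wrist12.png

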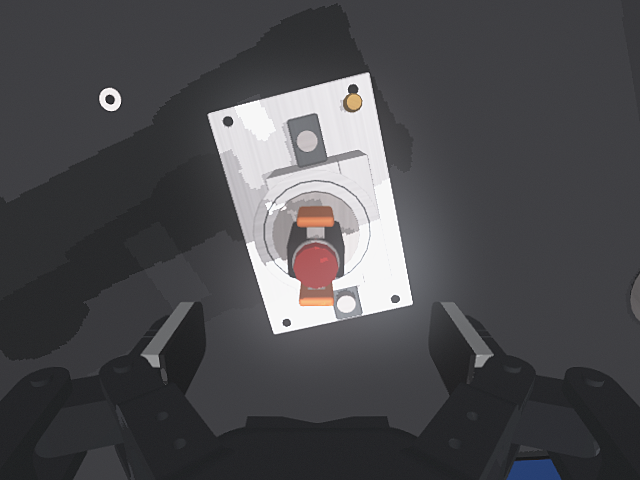

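Run:
```python
from h import *
c,im,d=load("wrist","12");g=cv2.cvtColor(im,cv2.COLOR_BGR2GRAY).astype(np.float32)
C0=np.array([503.9,203]);
for it in range(2):
    ring=[]
    for a in np.radians(np.arange(0,360,2)):
        rr=np.arange(33,41,.1);P=np.c_[C0[0]+rr*np.cos(a),C0[1]+rr*np.sin(a),np.full(len(rr),67)]
        q=proj(c,P).astype(np.float32)
        v=cv2.remap(g,q[:,:1],q[:,1:],1).ravel();i=v.argmin()
        if v[i]<np.median(v)-25: ring.append(q[i])
    P=onz(c,np.array(ring),67);C0,e=circ(P,36.96);print(C0,e,len(ring))
print("tool grasp px",proj(c,[[503.9,202.7,114]]),proj(c,[[*C0,114]]))
crop("wrist","12",250,180,140,140,5,"z12")
```

```text
[503.97 202.72] 0.67 156
[503.98 202.76] 0.7 157
tool grasp px [[316.49850525 254.88049808]] [[316.59050328 254.74289712]]
```

View pics/z12.png

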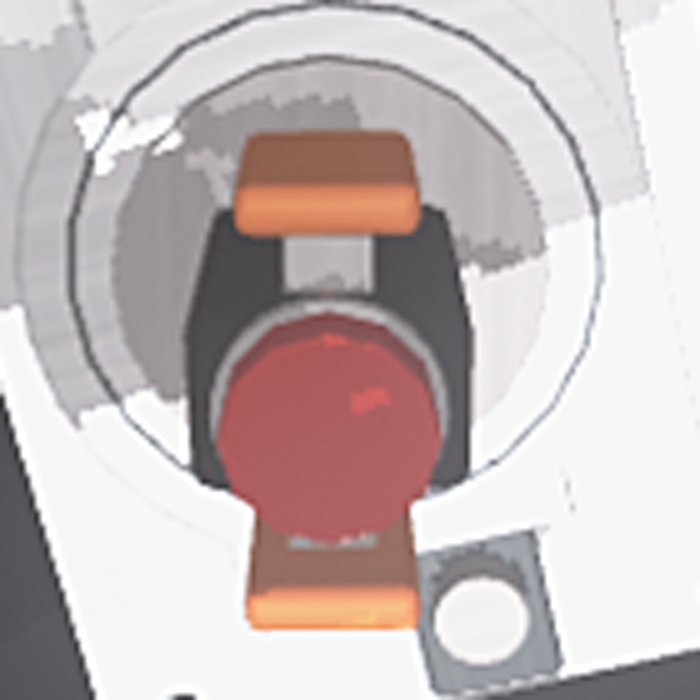

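```bash
python3 -m jog '[{"linear":[0.05,0.001,0],"rotation":[-0.015,0,0],"grip":85},{"linear":[0.15,0.001,0],"rotation":[-0.015,0,0],"grip":85},{"linear":[0.23,0.001,0],"rotation":[-0.015,0,0],"grip":85},{"linear":[0.27,0.001,0],"rotation":[-0.015,0,0],"grip":85},{"linear":[0.292,0.001,0],"rotation":[-0.015,0,0],"grip":85},{"linear":[0.292,0.001,0],"rotation":[-0.015,0,0],"grip":85},{"linear":[0.292,0.001,0],"rotation":[-0.015,0,0],"grip":85}]' | egrep "time|pos|force"; python3 -c "
from h import *
plan([504,202.7,95],np.radians(69.66+90));snap('wrist','13')"
```

```text
time_s: 14.52
eef_pos: [504.4, 203.0, 96.2]
force: [-0.1, 0.5, 0.5]
t 14.52 pos [504.4 203.   96.2] yaw -20.4 F [-0.1  0.5  0.5] gw 85.2 j [ 0.17  0.5   1.61 -0.    1.04  0.52]
 LIN [0.0039, -0.0014, -0.0007] ROT [-0.0025, 0.0022, 0.0006] dist 1.3
```

View pics/wrist13.png

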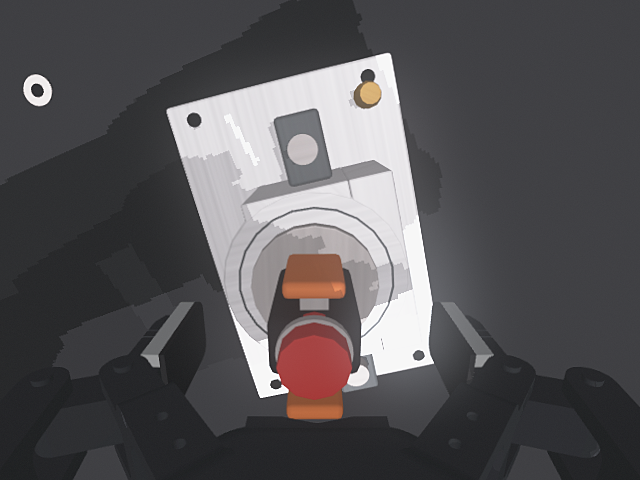

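```bash
python3 -m jog '[{"linear":[0.003,-0.001,-0.002],"rotation":[0,0.002,0],"grip":70},{"linear":[0.003,-0.001,-0.002],"rotation":[0,0.002,0],"grip":50},{"linear":[0.003,-0.001,-0.002],"rotation":[0,0.002,0],"grip":40},{"linear":[0.003,-0.001,-0.002],"rotation":[0,0.002,0],"grip":32},{"linear":[0.003,-0.001,-0.002],"rotation":[0,0.002,0],"grip":25},{"linear":[0.003,-0.001,-0.002],"rotation":[0,0.002,0],"grip":25},{"linear":[0.003,-0.001,-0.002],"rotation":[0,0.002,0],"grip":25},{"linear":[0.003,-0.001,-0.002],"rotation":[0,0.002,0],"grip":25},{"linear":[0.003,-0.001,-0.002],"rotation":[0,0.002,0],"grip":25}]' 40 | egrep "time|pos|force|grip"; python3 -c "
from h import *
plan([504,202.7,95],np.radians(69.66+90));snap('wrist','14')"
```

```text
time_s: 15.32
eef_pos: [504.0, 203.0, 96.0]
force: [-2.9, -0.7, 5.5]
grip_width: 0.368
t 15.32 pos [504. 203.  96.] yaw -20.4 F [-2.9 -0.7  5.5] gw 31.4 j [ 0.17  0.49  1.61 -0.    1.03  0.52]
 LIN [0.0035, -0.0009, 0.0005] ROT [-0.0016, 0.0024, -0.0005] dist 1.1
```

View pics/wrist14.png

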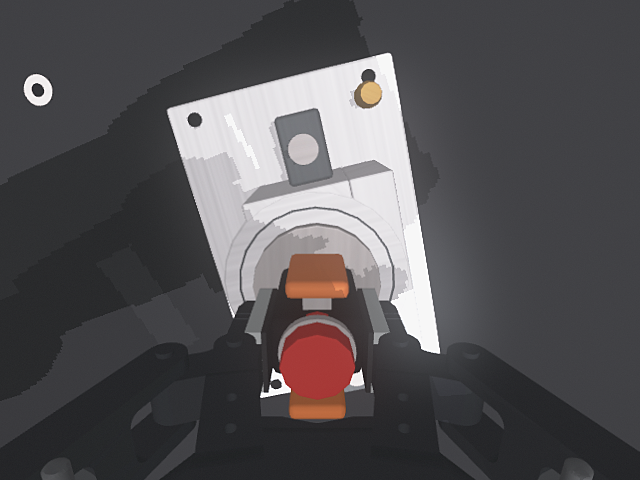

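```bash
python3 -m jog '[{"linear":[-0.006,0,0],"rotation":[0,0,0],"grip":25},{"linear":[-0.014,0,0],"rotation":[0,0,0],"grip":25},{"linear":[-0.024,0,0],"rotation":[0,0,0],"grip":25},{"linear":[-0.035,0,0],"rotation":[0,0,0],"grip":25},{"linear":[-0.05,0,0],"rotation":[0,0,0],"grip":25},{"linear":[-0.07,0,0],"rotation":[0,0,0],"grip":25},{"linear":[-0.1,0,0],"rotation":[0,0,0],"grip":25},{"linear":[-0.17,0,0],"rotation":[0,0,0],"grip":25},{"linear":[-0.25,0,0],"rotation":[0,0,0],"grip":25},{"linear":[-0.3,0,0],"rotation":[0,0,0],"grip":25},{"linear":[-0.3,0,0],"rotation":[0,0,0],"grip":25},{"linear":[-0.3,0,0],"rotation":[0,0,0],"grip":25}]' | egrep "time|pos|force|grip"; python3 -c "
from h import *
plan([582,-202.5,180],np.radians(69.66+90));snap('wrist','15')"
```

```text
time_s: 16.37
eef_pos: [503.9, 203.0, 186.5]
force: [-1.2, 0.4, -8.3]
grip_width: 0.365
t 16.37 pos [503.9 203.  186.5] yaw -20.4 F [-1.2  0.4 -8.3] gw 31.2 j [ 0.17  0.39  1.51 -0.    1.24  0.52]
 LIN [0.0225, -1.1763, 0.7148] ROT [-0.0016, 0.0047, -0.0016] dist 413.0
```

View pics/wrist15.png

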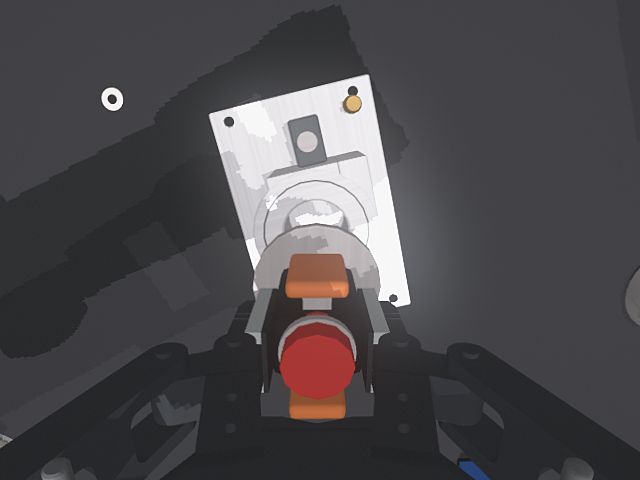

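```bash
python3 -m jog '[{"linear":[0,-0.08,0.04],"rotation":[0,0,0],"grip":25},{"linear":[0,-0.9,0.465],"rotation":[0,0,0],"grip":25},{"linear":[0,-0.9,0.465],"rotation":[0,0,0],"grip":25},{"linear":[0,-0.9,0.465],"rotation":[0,0,0],"grip":25},{"linear":[0,-0.9,0.465],"rotation":[0,0,0],"grip":25},{"linear":[0,-0.9,0.465],"rotation":[0,0,0],"grip":25},{"linear":[0,-0.9,0.465],"rotation":[0,0,0],"grip":25},{"linear":[0,-0.9,0.465],"rotation":[0,0,0],"grip":25},{"linear":[0,-0.9,0.465],"rotation":[0,0,0],"grip":25},{"linear":[0,-0.9,0.465],"rotation":[0,0,0],"grip":25}]' | egrep "time|pos|force|grip"; python3 -c "
from h import *
plan([560,-258,187],np.radians(69.66+90))"
```

```text
time_s: 17.25
eef_pos: [539.4, -100.0, 183.8]
force: [-0.6, -0.2, -7.9]
grip_width: 0.372
t 17.25 pos [ 539.4 -100.   183.8] yaw -20.5 F [-0.6 -0.2 -7.9] gw 31.8 j [-0.4   0.41  1.49 -0.    1.24 -0.04]
 LIN [-0.0112, -0.4691, 0.2491] ROT [-0.007, -0.0059, 0.0004] dist 159.4
```

```bash
python3 -m jog '[{"linear":[-0.01,-0.1,0.05],"rotation":[0,0,0],"grip":25},{"linear":[-0.01,-0.47,0.249],"rotation":[0,0,0],"grip":25},{"linear":[-0.01,-0.47,0.249],"rotation":[0,0,0],"grip":25},{"linear":[-0.01,-0.47,0.249],"rotation":[0,0,0],"grip":25},{"linear":[-0.01,-0.47,0.249],"rotation":[0,0,0],"grip":25},{"linear":[-0.01,-0.47,0.249],"rotation":[0,0,0],"grip":25},{"linear":[-0.01,-0.47,0.249],"rotation":[0,0,0],"grip":25},{"linear":[-0.01,-0.47,0.249],"rotation":[0,0,0],"grip":25}]' | egrep "time|pos|force|grip"; python3 -c "
from h import *
plan([581,-202.5,187],np.radians(69.66+90));snap('wrist','16')
print([x.tolist() for x in cur()[1:2]])"
```

```text
time_s: 17.92
eef_pos: [559.9, -256.5, 186.1]
force: [0.9, 0.1, -8.0]
grip_width: 0.368
t 17.92 pos [ 559.9 -256.5  186.1] yaw -20.4 F [ 0.9  0.1 -8. ] gw 31.5 j [-0.62  0.55  1.26 -0.    1.33 -0.26]
 LIN [-0.0028, 0.1932, 0.003] ROT [-0.0036, -0.0085, -0.001] dist 58.0
[[559.9763101375758, -256.5762263710566, 186.4231323487489]]
```

View pics/wrist16.png

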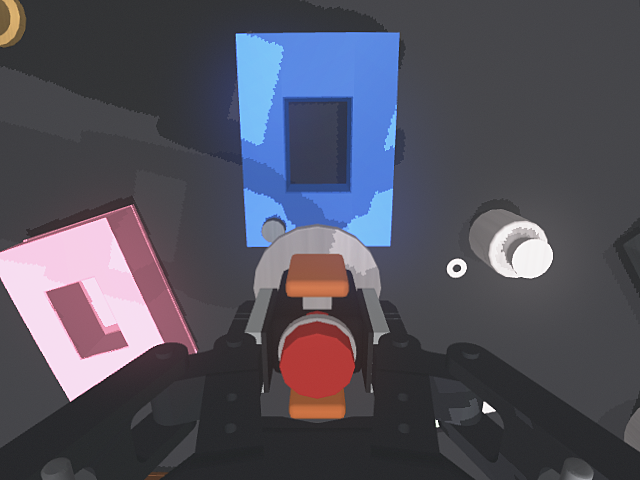

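Run:
```python
from h import *
crop("wrist","16",265,80,110,130,4.5,"z13")
crop("wrist","16",230,210,180,140,4,"z14")
```

```text
(no output)
```

View pics/z13.png

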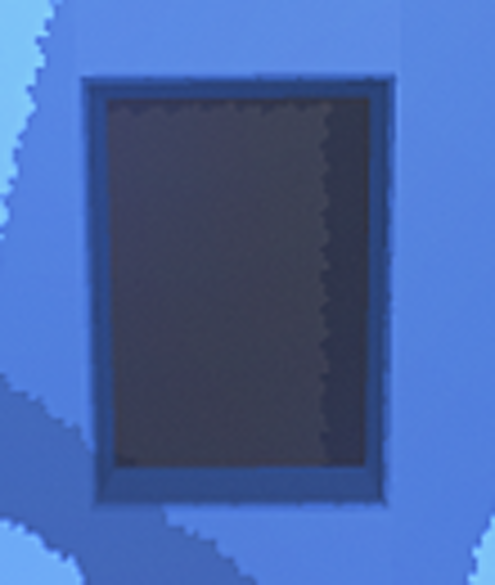

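View pics/z14.png

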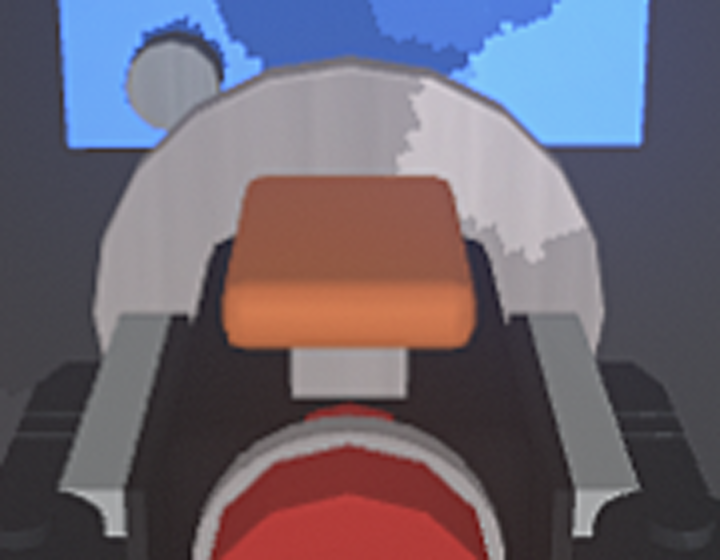

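Run:
```python
from h import *
c,im,d=load("wrist","16");s,p,R0=cur()
o=np.array([(83,77),(394,76),(384,503),(98,503)])/4.5+[265,80]
P=onz(c,o,46);print("opening",P.round(1).tolist(),P.mean(0).round(2),[np.linalg.norm(P[i]-P[i-1]).round(1) for i in range(4)])
e=P[0]-P[3]+P[1]-P[2];print("y dir",np.degrees(np.arctan2(e[1],e[0])))
q=np.array([(236,33),(399,32),(391,246),(247,246)],float);Q=onz(c,q,46);print("stand",Q.round(1).tolist(),Q.mean(0).round(2))
f=np.array([(95,300),(103,235),(140,165),(200,108),(265,78),(348,68),(430,78),(500,108),(560,160),(595,235),(603,300)])/4+[230,210]
for dz in(-24,-23,-22,-20):
    F=onz(c,f,p[2]+dz);print(dz,circ(F),circ(F,30),circ(F,30.3))
hx,hy=230+350/4,0
print("flange depth z",[(lambda o,dd:(o+dd*d[y,x])[0,2]-p[2])(*ray(c,[[x,y]])) for x,y in [(290,240),(330,235),(355,245)]])
print("yaw tool",np.degrees(np.arctan2(*R0.as_matrix()[1::-1,2])))
# button top ellipse
hsv=cv2.cvtColor(im,cv2.COLOR_BGR2HSV)
crop("wrist","16",270,300,100,110,5,"z15")
```

```text
opening [[569.8, -162.3, 46.0], [615.0, -178.9, 46.0], [591.6, -241.5, 46.0], [547.5, -225.1, 46.0]] [ 580.99 -201.93   46.  ] [np.float64(66.7), np.float64(48.2), np.float64(66.8), np.float64(47.1)]
y dir 69.95696781622517
stand [[555.1, -112.3, 46.0], [658.2, -150.1, 46.0], [607.3, -292.2, 46.0], [503.1, -253.5, 46.0]] [ 580.94 -202.01   46.  ]
-24 (array([ 559.92, -257.44,   30.  ]), np.float64(0.22)) (array([ 559.92, -257.44]), np.float64(0.22)) (array([ 559.8, -257.8]), np.float64(0.25))
-23 (array([ 560.08, -257.03,   29.82]), np.float64(0.22)) (array([ 560.  , -257.24]), np.float64(0.23)) (array([ 559.88, -257.61]), np.float64(0.3))
-22 (array([ 560.23, -256.62,   29.65]), np.float64(0.22)) (array([ 560.09, -257.05]), np.float64(0.26)) (array([ 559.97, -257.41]), np.float64(0.35))
-20 (array([ 560.54, -255.8 ,   29.29]), np.float64(0.21)) (array([ 560.26, -256.66]), np.float64(0.37)) (array([ 560.14, -257.02]), np.float64(0.48))
flange depth z [np.float64(-23.230238826701765), np.float64(-23.364761090599615), np.float64(-22.40693977678839)]
yaw tool -20.437182831257797
```

View pics/z15.png

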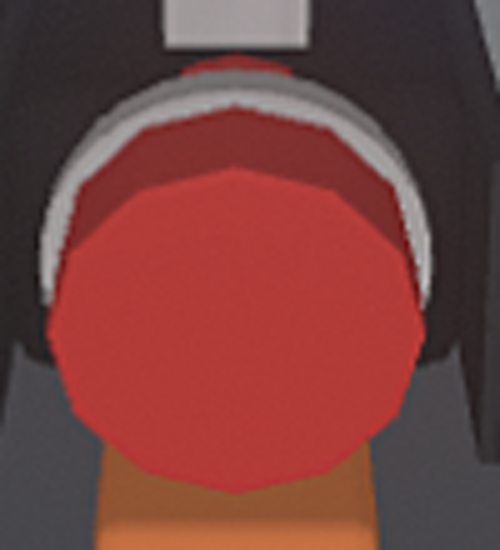

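```bash
python3 -m jog '[{"linear":[0,0.08,0],"rotation":[0,0,0],"grip":25},{"linear":[0,0.16,0.001],"rotation":[0,0,0],"grip":25},{"linear":[0.05,0.197,0.001],"rotation":[0,0,0],"grip":25},{"linear":[0.15,0.197,0.001],"rotation":[0,0,0],"grip":25},{"linear":[0.23,0.197,0.001],"rotation":[0,0,0],"grip":25},{"linear":[0.25,0.197,0.001],"rotation":[0,0,0],"grip":25},{"linear":[0.25,0.197,0.001],"rotation":[0,0,0],"grip":25},{"linear":[0.25,0.197,0.001],"rotation":[0,0,0],"grip":25}]' | egrep "time|pos|force|grip"
python3 - <<'E'
from h import *
plan([581,-201.5,75],np.radians(69.66+90));c,_,_=snap('wrist','17');snap('side','17')
s,p,R0=cur()
f=np.array([(95,300),(103,235),(140,165),(200,108),(265,78),(348,68),(430,78),(500,108),(560,160),(595,235),(603,300)])/4+[230,210]
print(circ(onz(c,f,p[2]-23),30))
crop("side","17",270,140,130,130,4.5,"z17")
E
```

```text
time_s: 18.63
eef_pos: [581.3, -201.1, 112.8]
force: [0.2, 0.0, -6.2]
grip_width: 0.372
t 18.63 pos [ 581.3 -201.1  112.8] yaw -20.4 F [ 0.2  0.  -6.2] gw 31.8 j [-0.52  0.62  1.36 -0.    1.17 -0.17]
 LIN [0.1261, -0.0016, -0.0001] ROT [-0.0023, -0.0039, 0.0] dist 37.8
(array([ 581.44, -201.77]), np.float64(0.24))
```

View pics/wrist17.png

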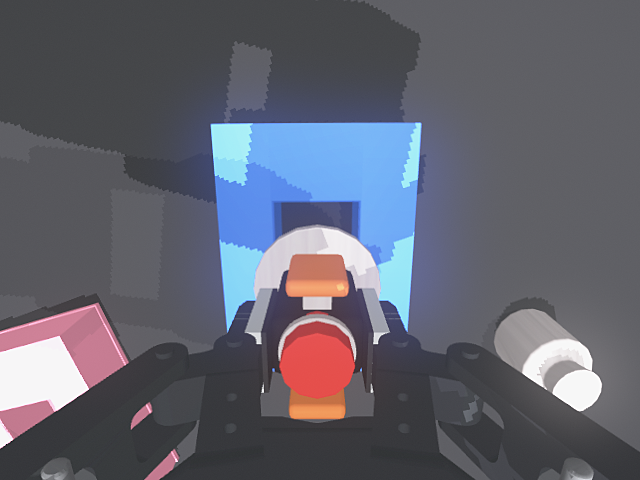

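View pics/z17.png

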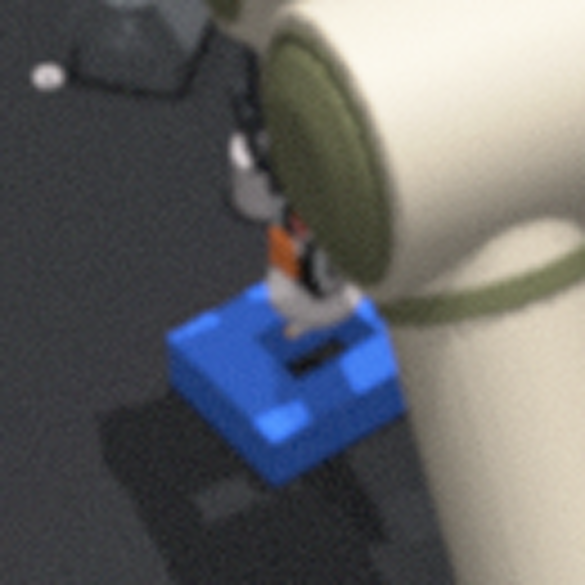

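```bash
python3 -m jog '[{"linear":[0.02,0,-0.001],"rotation":[0,0,0],"grip":25},{"linear":[0.045,0,-0.001],"rotation":[0,0,0],"grip":25},{"linear":[0.06,0,-0.001],"rotation":[0,0,0],"grip":25},{"linear":[0.075,0,-0.001],"rotation":[0,0,0],"grip":25},{"linear":[0.09,0,-0.001],"rotation":[0,0,0],"grip":25},{"linear":[0.1,0,-0.001],"rotation":[0,0,0],"grip":25},{"linear":[0.1,0,-0.001],"rotation":[0,0,0],"grip":25}]' | egrep "time|pos|force|grip"
```

```text
time_s: 19.32
eef_pos: [580.9, -201.3, 82.6]
force: [-0.2, 0.3, -6.9]
grip_width: 0.36
```

```bash
python3 -m jog '[{"linear":[0.008,0,0],"rotation":[0,0,0],"grip":25},{"linear":[0.014,0,0],"rotation":[0,0,0],"grip":25},{"linear":[0.02,0,0],"rotation":[0,0,0],"grip":25},{"linear":[0.025,0,0],"rotation":[0,0,0],"grip":25},{"linear":[0.028,0,0],"rotation":[0,0,0],"grip":25},{"linear":[0.028,0,0],"rotation":[0,0,0],"grip":25},{"linear":[0.028,0,0],"rotation":[0,0,0],"grip":25}]' | egrep "time|pos|force|grip"; python3 -c "
from h import *
snap('wrist','18')"
```

```text
time_s: 19.9
eef_pos: [581.0, -201.4, 75.6]
force: [-4.9, 1.7, 3.7]
grip_width: 0.366
```

View pics/wrist18.png

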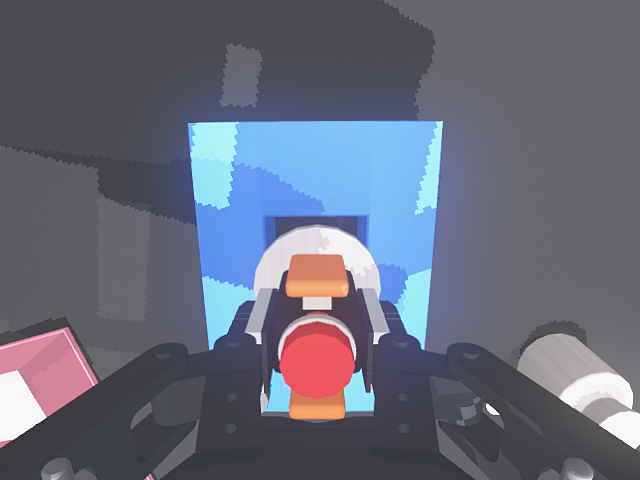

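```bash
python3 -m jog '[{"linear":[0,0,0],"rotation":[0,0,0],"grip":40},{"linear":[0,0,0],"rotation":[0,0,0],"grip":60},{"linear":[0,0,0],"rotation":[0,0,0],"grip":85},{"linear":[0,0,0],"rotation":[0,0,0],"grip":85},{"linear":[0,0,0],"rotation":[0,0,0],"grip":85},{"linear":[0,0,0],"rotation":[0,0,0],"grip":85}]' | egrep "time|pos|force|grip"; python3 -c "
from h import *
snap('wrist','19')"
```

```text
time_s: 20.45
eef_pos: [581.1, -201.4, 75.7]
force: [-0.7, 0.8, 0.3]
grip_width: 0.993
```

View pics/wrist19.png

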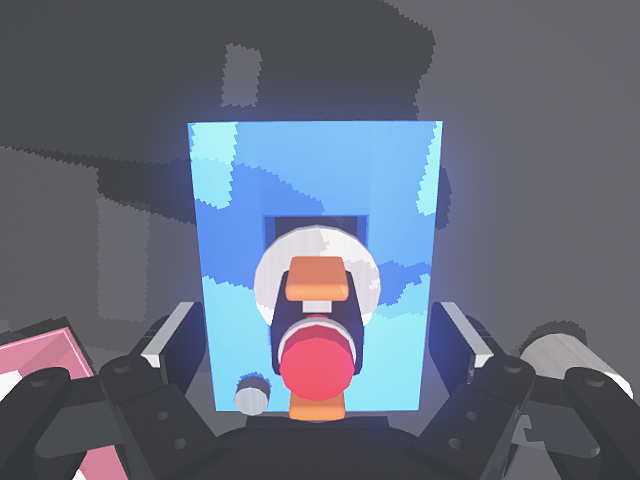

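Released; the gauge stayed nearly still, with only a pixel or two of settling. Next I retreat straight up and inspect.

```bash
python3 -m jog '[{"linear":[-0.04,0,0],"rotation":[0,0,0],"grip":85},{"linear":[-0.12,0,0],"rotation":[0,0,0],"grip":85},{"linear":[-0.24,0,0],"rotation":[0,0,0],"grip":85},{"linear":[-0.36,0,0],"rotation":[0,0,0],"grip":85},{"linear":[-0.48,0,0],"rotation":[0,0,0],"grip":85},{"linear":[-0.52,0,0],"rotation":[0,0,0],"grip":85},{"linear":[-0.52,0,0],"rotation":[0,0,0],"grip":85},{"linear":[-0.52,0,0],"rotation":[0,0,0],"grip":85}]' | egrep "time|pos|force|grip"
python3 - <<'E'
from h import *
for n in("wrist","side","top"):c,p,d=snap(n,'20')
c,im,d=load("wrist","20");hsv=cv2.cvtColor(im,cv2.COLOR_BGR2HSV)
o=cv2.inRange(hsv,(5,110,60),(16,255,255))
for m in comps(o,30):
    ys,xs=np.where(m);print("or",m.sum(),xs.min(),xs.max(),ys.min(),ys.max())
def z(x,y):
    a,b=ray(c,[[x,y]]);return (a+b*d[y,x])[0].round(1)
crop("wrist","20",240,130,160,130,5,"z20")
E
```

```text
time_s: 21.17
eef_pos: [581.2, -201.4, 232.3]
force: [-0.1, 0.0, -0.6]
grip_width: 0.995
```

View pics/z20.png

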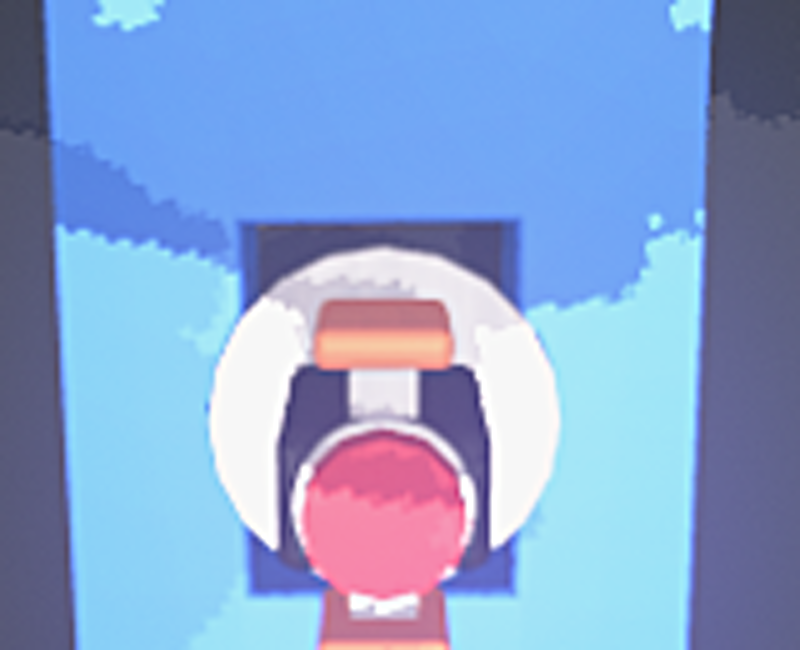

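View pics/top20.png

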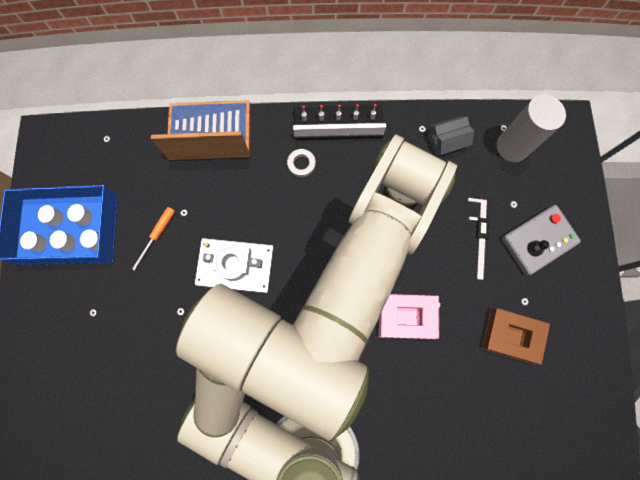

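Run:
```python
from h import *
crop("wrist","20",270,170,100,110,5,"z21")
c,im,d=load("wrist","20")
def z(x,y):
    a,b=ray(c,[[x,y]]);return (a+b*d[y,x])[0].round(1)
for n,(x,y) in dict(flL=(285,215),flR=(348,215),flT=(317,183),stand=(265,240),standR=(375,240),btn=(317,236)).items(): print(n,z(x,y))
```

```text
flL [ 555.5 -193.4   53.8]
flR [ 605.9 -212.2   53.7]
flT [ 590.6 -177.4   53.2]
stand [ 529.2 -209.6   46.8]
standR [ 621.  -243.7   47.4]
btn [ 580.7 -203.7  115.6]
```

View pics/z21.png

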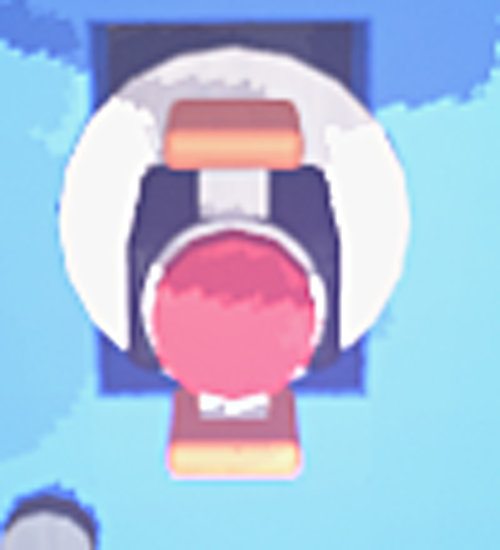

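```bash
python3 - <<'E'
from h import *
for t,x,pts in(("20",317,(196.4,264.6)),):
    c,_,_=load("wrist",t);P=onz(c,[[x,pts[0]],[x,pts[1]]],107.5);print(P.round(1),np.linalg.norm(P[0]-P[1]))
# same measure before lock vs at wrist1 (x-oriented)  : wrist12 (in bore, locked)
c,im,_=load("wrist","12");
# z12 crop: outer top edges y=185 and 627 -> px
P=onz(c,[[316,180+185/5],[316,180+627/5]],128.5);print(np.linalg.norm(P[0]-P[1]))
c,_,_=load("wrist","1");P=onz(c,[[220+232/4,228],[220+578/4,228]],107.5);print("start",np.linalg.norm(P[0]-P[1]))
E
crop() { :; }; python3 -c "
from h import *
crop('side','20',260,130,140,130,4.5,'z22')"
```

```text
[[ 590.  -178.8  107.5]
 [ 572.2 -226.5  107.5]] 50.953320405546634
51.20800819989585
start 61.73324810453012
```

View pics/z22.png

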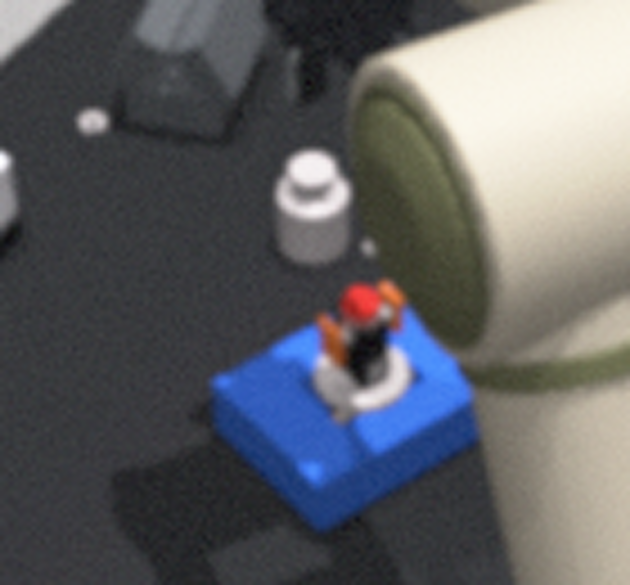

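```bash
python3 -c "
from rig import finish_job,sense
import numpy as np
s=sense();print(s['time_s'],np.abs(s['dq']).max());print(finish_job())"
```

```text
21.3167 0.0031820688467272063
the job is handed in; nothing more can be done
None
```

I measured the bore, locked the size and stood the gauge back in the blue stand, then handed the job in at 21.3 s of robot time. No verdict was reported.

**What I did:**
- I squeezed the orange pads with 40 N, lowered the gauge into the bore until the flange met the rim (about 15 N on it), and let go.
- I pressed the red button in small steps. It slid at about 8 N, met the clamp about 5 mm down, and I stopped at a reading of 18 N.
- I gripped the bare black body across x, lifted the gauge straight out, set it down in the stand and backed off upward.

**Last checks:**
- **Locked size:** the pads' outer faces measured 51.0 mm apart in the stand and 51.2 mm while locked in the bore. The nominal is 52 mm and it read 61.7 mm at the start, so the clamp held. The shortfall of about 1 mm is within the accuracy of the pictures.
- **Seating:** the flange top is level to within about 0.6 mm. It stands about 6.5 mm above the stand's top, against a nominal 6 mm, so I take it as fully down.
- **Everything else:** the pin, cap, ring, weight, caliper and screwdriver look where they were. The arm hid the bushing in the last overhead picture, so I did not check it at the end. I never moved near it at its height.
- **Disagreement:** the overhead camera put the stand and housing about 4 to 5 mm off the wrist camera's positions. I used the wrist camera, and both insertions went in freely.

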